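# Set the gem viewer's filter wheel and fit its eyepiece

## Task

Get the gem viewer ready: first turn its filter wheel, click by click, until the green filter (the one with four dots) has clicked into place over the light port, under the lens mount. Then lift the loose eyepiece lens upright onto the three brass pads of the mount and set it down gently, without dropping it, so that it sits flat on all three, and let go. Leave the wheel in that click and do not disturb the other things on the bench.

Things in the scene. Friction and masses are not known exactly. Their poses are not given: they have to be found in the camera images.
- viewer: The gem viewer, a fixed bench instrument with a grey base plate 222 x 190 x 20 mm. Its origin lies on the bench, under the filter wheel's vertical axis; its +x axis points from there to the light port and the lens mount, z is up.
- wheel (a joint): Filter wheel's angle about its vertical axis, rad, positive counter-clockwise from above, no end stops; 0 (or any whole turn) has the green filter over the light port. One click is 1.047 rad: pushed past half-way it snaps on to the next click by itself, before that it springs back. Takes up to about 5 N at a peg.
- hub (a point): Top of the wheel on its axis, 34 mm above the bench. The wheel is horizontal, scalloped, aluminium, 160 to 168 mm across, 12 mm thick; six filters, 31 mm wide, centres 50 mm from the axis, every 60 degrees: clear, red, yellow, green, blue, violet with 1 to 6 dots, in that order counter-clockwise from above. The hub cap is 6 mm high.
- peg (a point): Centre, half-way up, of one of the six black upright pegs on the wheel, midway between the filters, to push it round by: 12 mm thick, 74 mm from the axis, 34 to 60 mm above the bench. This one lies 30 degrees counter-clockwise of the green filter. At every click, pegs stand 30, 90, 150, 210, 270 and 330 degrees from the viewer's +x.
- green (a point): Centre of the green filter (four dots), on the top of the wheel, 50 mm from the wheel's axis.
- block (a point): Top of the fixed brass block (35 mm above the bench, 22 mm square, 109 mm from the axis, 60 degrees counter-clockwise from the viewer's +x) with the spring plunger that clicks into the wheel's rim.
- mount (a point): Centre of the three-point lens mount, straight above the light port (50 mm from the wheel's axis along the viewer's +x), level with the tops of its pads, 78 mm above the bench. Dark steel ring, outside 64 mm, hole 42 mm, its top 4 mm below this point, underside 66 mm above the bench: pegs pass below. Its one column stands 112 mm from the axis along +x, top 74 mm above the bench.
- pad_a: Domed brass pad of the mount, 10 mm across; origin at its top. The pads stand 25 mm from the mount's centre, at 60 degrees (a), 180 degrees (b) and 300 degrees (c) counter-clockwise from the viewer's +x.
- pad_b: Second pad, on the side of the wheel's axis; origin at its top. Outside each pad stands a brass stop, its inner face 34 mm from the mount's centre, its top 6 mm above the pads: 4 mm of play for the foot of the lens.
- pad_c: Third pad; origin at its top.
- lens_mid (a point): Centre, half-way up, of the loose eyepiece lens, which stands upright on the bench: aluminium barrel 40 mm in diameter with a brass band, on a black foot flange 60 mm in diameter and 5 mm thick; 56 mm high in all, so the centre is 28 mm above its underside. z is up. About 0.15 kg. Grip it by the barrel at this height or higher.
- lens: The same lens; origin at the centre of its underside.
- jar: Bystander: small amber glass jar with a brass cap, 52 mm in diameter, 60 mm high, loose; origin under its centre.
- bench_block: Bystander: steel bench block 80 x 80 x 22 mm, loose; origin under its centre.
- ring_clamp: Bystander: wooden ring clamp 120 x 26 x 22 mm lying along its x axis, loose; origin under its centre.
- driver: Bystander: screwdriver, 140 mm long, lying along its x axis, loose.
Things that resemble listed ones, but are neither listed nor needed, are in the scene too. What is meant by the lens is not blue, and is the smaller of those in its own colour.

How it is judged:
On the way, in this order (a step that is already met when the one before it is completed fails the run):
1. the green filter has clicked into place over the light port, the wheel standing still (horizontal distance between green and mount below 0.005 m and velocity of joint wheel between -0.15 and 0.15 rad/s), for 0.3 s.
2. the lens bears on all three pads of the mount, flat (contact force between lens and pad_a above 0.05 N and contact force between lens and pad_b above 0.05 N and contact force between lens and pad_c above 0.05 N and horizontal distance between lens_mid and mount below 0.01 m and angle between lens_mid's own z axis and vertical below 0.06 rad), for 0.2 s.
At the end, for the whole second after the job is handed in: The green filter is within 5 mm of the light port's centre, with the wheel at rest; the lens bears on all three pads, within 10 mm of the mount's centre and within 0.06 rad of upright, at rest and released (all of step 1 and all of step 2 and linear speed of lens below 0.02 m/s and contact force between the fingers and lens below 0.05 N); the robot touches nothing.
It fails at once if the lens was dropped (falling free at more than 0.6 m/s, about 18 mm) (linear speed of lens above 0.6 m/s and contact force between the fingers and lens below 0.05 N).
It fails at once if the jar was moved by more than 30 mm (distance of jar from where it was at the start of the episode above 0.03 m).
It fails at once if the bench block was moved by more than 30 mm (distance of bench_block from where it was at the start of the episode above 0.03 m).
It fails at once if the ring clamp was moved by more than 30 mm (distance of ring_clamp from where it was at the start of the episode above 0.03 m).
It fails at once if the driver was moved by more than 30 mm (distance of driver from where it was at the start of the episode above 0.03 m).
It also fails if it takes over 69 s, if anything falls off the work surface, if the arm or the gripper's body presses on something with over 40 N, if the wrist force passes 120 N, or if a joint passes its speed limit or range.

## Robot

A 6-joint arm with a two-finger parallel gripper is mounted at the origin on the work surface. World frame = base frame: x ahead of the robot, y to its left, z up, the work surface at z = 0. Lengths are in m, angles in rad, forces in N, time in s.
With the tool pointing down it reaches from about 0.375 to 0.9 m from the base axis. Payload 3.1 kg.
Tool frame: the origin (TCP) lies on the front face of the gripper's body, between the roots of the fingers; the fingertips stand 73 mm ahead of it and the grasp point (between the pads) lies 54 mm ahead of it (manip.finger_overhang is the distance from the TCP to the fingertips, in m); z points along the fingers, y is the direction in which the jaws open and shut (so a half turn about z gives the same grasp; the last joint's range is limited). The gripper opens to 85 mm and grips with 20 to 120 N. Pads are 22 mm wide; open, the fingers measure 114 mm over their backs; the gripper's body (76 mm by 85 mm) begins 54 mm behind the grasp point. The pads swing forward as they close: fully open they stand 13 mm farther back than shut.
Start: joints at [-1.385, 0.527, 1.433, -0, 1.181, -0.178], TCP at [0.222, -0.584, 0.304] pointing down, gripper open.
Joint ranges: [-3.08, 3.08], [-0.75, 2.2], [0.22, 2.44], [-1.43, 4.57], [0, 2.65], [-2.85, 2.85]. Speed limits (rad/s): [2.79, 2.79, 3.14, 3.14, 3.14, 3.14].

## Interface

Orientations are given as a unit quaternion [x, y, z, w].
In Python, from station import manip gives the robot as it stands.
- The arm moves only by the tool apply_moves, never from a script. Its argument "increments" is a list that holds one entry, the list of rows, each a list of 4 numbers: the shift along the tool's x, y, z in m, then the turn about the tool's z in degrees. In form: [[[dx, dy, dz, spin], ...]]. A call has 1 to 5 rows; each row shifts and turns the pose as measured when the row begins, along the tool's axes as they then stand; what a row does not reach is not made up. A row lasts 1/10 s, in which the tool goes at most 50 mm and 8.59 degrees, less where a joint would pass 70% of its speed; a pose out of reach is approached as far as the arm can. A call with a gripper value outside its range is refused whole. "fingers" is the opening, from 0 (shut) to 1 (fully open), set as the call begins (left out, the last holds). The fingers move at their own pace and stop on an object; "newtons" is the grip in N (left out, the last holds). Time passes only in rows, so rows that do not move let the fingers close. It gives the time, the measured TCP pose, the force and the opening at its end, in the units of the state.
- manip.sense(): the state, without advancing time (a new reading comes with each control period).
- manip.snapshot(name): name is "side" or "top" or "wrist"; returns (picture, depth): 400x640x3 uint8, red, green, blue; 400x640 float32, m along the optical axis (not along the pixel's ray), 0 where there is no reading.
- manip.camera_model(name): a dict with "mtx" (3x3 intrinsics, pixels), "R" (3x3) and "t" (3): a world point X has camera coordinates R X + t; the wrist camera has in their place "mount" (4x4, takes a point from camera to tool coordinates, whose origin is the TCP and whose axes are the flange's). Camera axes: x right, y down, z forward; pixel columns grow to the right and rows downward; lengths in m; the calibration is good to about 2 mm. The wrist camera is an equidistant fisheye: a pixel r from the principal point sees the ray r / f radians off the axis. A picture is of the moment at which its call begins: read the wrist's pose just before it. camera_model takes no time and is no camera call.
- manip.sign_off(): hands the job in, once; it reports no verdict.
The state is a dict: "t": time; "q": joint angles; "qd": joint speeds; "tau": joint torques, N m; "tcp_pos": TCP position; "tool_rot": TCP orientation; "force": force on the tool from outside, world axes, zero at the start; "ft_torque": the same for the moment, N m; "finger_gap": opening from 0.0 (shut) to 1.0 (fully open).
Only numpy, scipy, OpenCV 4.12 (cv2) and the standard library are available. Lean on these libraries where they do the work, as an engineer would, in place of code of your own. Each camera call takes 0.05 s, during which the arm holds its last target.

## Working session

There is one attempt and no reset: what is moved stays moved. The work goes in short steps, Python scripts to look and compute and a tool call to move; the robot and the scene stay as the last step left them, time stands still between calls to the robot, and variables do not carry over. Pictures are saved under pics/ and viewed, and the job is handed in when it is done.

Besides the shell and the picture viewer there is one more tool, called after ">>>" as a command line: name --argument value ..., lists and objects as JSON in quotes. apply_moves: Moves the arm, as the interface text tells. Its arguments: {"type":"object","properties":{"increments":{"type":"array","items":{"type":"array","items":{"type":"array","items":{"type":"number"}}}},"fingers":{"type":"number"},"newtons":{"type":"number"}},"required":["increments"]}

```bash
ls; mkdir -p pics; cat > h.py <<'E'
from station import manip
import numpy as np, cv2
def snap(name,fn):
    s=manip.sense()
    p,d=manip.snapshot(name)
    cv2.imwrite(f'pics/{fn}.png',cv2.cvtColor(p,cv2.COLOR_RGB2BGR)); np.save(f'pics/{fn}.npy',d)
    return p,d,s
def world(name,u,v,z):
    c=manip.camera_model(name);K=np.array(c['mtx']);R=np.array(c['R']);t=np.array(c['t'])
    return R.T@(z*np.linalg.inv(K)@np.array([u,v,1.])-t)
def cloud(name,d):
    c=manip.camera_model(name);K=np.array(c['mtx']);R=np.array(c['R']);t=np.array(c['t'])
    v,u=np.mgrid[0:d.shape[0],0:d.shape[1]]
    P=np.stack([u,v,np.ones_like(u)],-1)@np.linalg.inv(K).T*d[...,None]
    return (P-t)@R
E
python3 - <<'E'
from h import *
for n in('top','side'):
    snap(n,n+'0')
    print(manip.camera_model(n))
print(manip.camera_model('wrist'));print(manip.sense())
E
```

```text
pics
{'mtx': array([[451.15937273,   0.        , 319.28665893],
       [  0.        , 451.15937273, 196.49475503],
       [  0.        ,   0.        ,   1.        ]]), 'R': array([[ 0.02943701, -0.99954274, -0.00691126],
       [-0.98083624, -0.02755247, -0.19287595],
       [ 0.19259733,  0.0124565 , -0.98119881]]), 't': array([-0.01681202,  0.57050861,  1.07928288])}
{'mtx': array([[402.43241667,   0.        , 315.75115596],
       [  0.        , 402.43241667, 197.4384729 ],
       [  0.        ,   0.        ,   1.        ]]), 'R': array([[-0.98718705, -0.15933883,  0.00853584],
       [-0.10696158,  0.6210904 , -0.77640578],
       [ 0.11841006, -0.76737074, -0.63017554]]), 't': array([0.58573624, 0.13294838, 1.13349277])}
{'mtx': array([[309.70691629,   0.        , 320.669676  ],
       [  0.        , 309.70691629, 198.4421457 ],
       [  0.        ,   0.        ,   1.        ]]), 'mount': array([[ 5.19713721e-04, -9.61279447e-01, -2.75574953e-01,
         6.91427399e-02],
       [ 9.99999821e-01,  5.80904647e-04, -1.40426657e-04,
         3.83652503e-04],
       [ 2.95072030e-04, -2.75574831e-01,  9.61279577e-01,
        -6.93381699e-02],
       [ 0.00000000e+00,  0.00000000e+00,  0.00000000e+00,
         1.00000000e+00]])}
{'t': 0.1, 'q': array([-1.38549067e+00,  5.28353550e-01,  1.43378761e+00,  4.33594604e-06,
        1.18139099e+00, -1.78496677e-01]), 'qd': array([-0.00104983, -0.00386139, -0.00340533,  0.00135943, -0.00052936,
       -0.00041812]), 'tau': array([-3.03116140e-04, -4.43304062e+01, -1.78587109e+01, -1.80285870e-04,
        3.97506170e-03,  7.65572565e-06]), 'tcp_pos': array([ 0.22232919, -0.58357551,  0.30303913]), 'tool_rot': array([ 9.83501237e-01,  1.80898802e-01, -1.29663670e-06, -9.69750426e-04]), 'force': array([-0.90094836, -0.29605717, -0.41444209]), 'ft_torque': array([ 0.06215168, -0.00547397,  0.02980508]), 'finger_gap': 1.007368404243581}
```

View pics/top0.png

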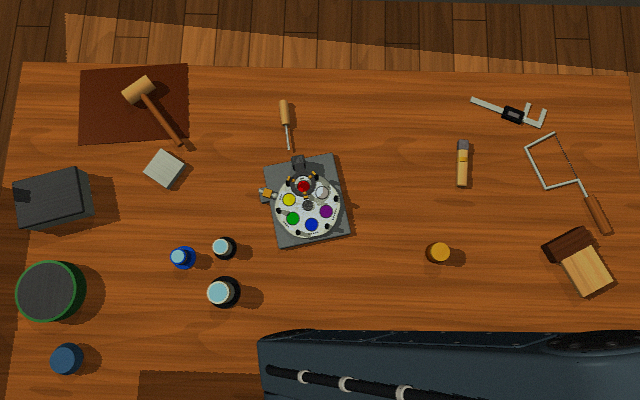

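View pics/side0.png

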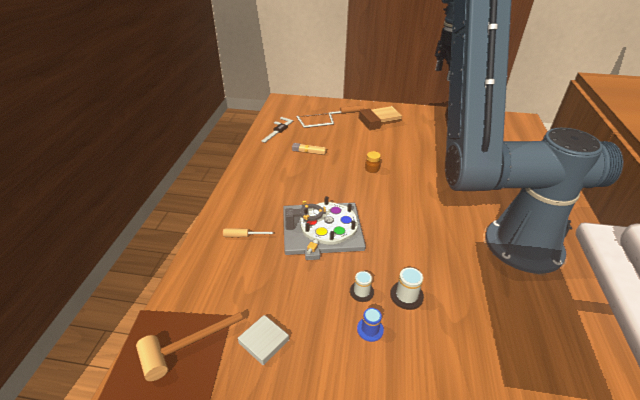

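The top view shows the viewer at (307,200) with red over the port at (303,186). Green is at (293,218), two clicks counter-clockwise of the port. Things that could be taken for the lens:
- Small silver lens at (224,247)
- Large silver lens at (222,292)
- Blue lens at (182,258)

By the description it is the small silver one. Next I'll check it in a crop.

```bash
python3 - <<'E'
from h import *
a=cv2.imread('pics/top0.png');
cv2.imwrite('pics/c1.png',cv2.resize(a[140:315,160:360],None,fx=4,fy=3.4,interpolation=cv2.INTER_CUBIC)[:, :])
cv2.imwrite('pics/c1.png',cv2.resize(a[140:315,160:360],(686,600),interpolation=cv2.INTER_CUBIC))
d=np.load('pics/top0.npy');C=cloud('top',d)
for n,(u,v) in dict(small=(224,247),big=(222,292),blue=(179,257),hub=(307,205),green=(293,218),red=(303,186),yellow=(289,199),clear=(321,192),bl=(311,224),vio=(326,211),block=(266,193),jar=(439,252)).items(): print(n,C[v,u].round(4))
# segment of small lens
for (u,v) in ((224,247),(222,292)):
    sub=C[v-25:v+25,u-25:u+25].reshape(-1,3)
    for z in (0.056,0.005,):
        pass
    top=sub[(sub[:,2]>C[v,u,2]-.008)]
    print(len(top),top.mean(0),top.min(0),top.max(0))
    try:
        print(cv2.minEnclosingCircle((top[:,:2]*1000).astype(np.float32)))
    except Exception as e: print(e)
E
```

```text
small [ 0.3522 -0.0145  1.1689]
big [0.3293 0.2238 0.0742]
blue [0.4097 0.3394 0.056 ]
hub [0.5505 0.0303 0.0424]
green [0.5173 0.065  0.0346]
red [0.6003 0.0424 0.0387]
yellow [0.5666 0.0774 0.0321]
clear [ 0.5866 -0.0042  0.0355]
bl [0.5031 0.0187 0.0365]
vio [ 0.5372 -0.0183  0.0378]
block [0.5805 0.1372 0.0327]
jar [ 0.4402 -0.2974  0.0574]
12 [ 0.35220341 -0.0145295   1.16891227] [ 0.35220341 -0.0145295   1.16891227] [ 0.35220341 -0.0145295   1.16891227]
((352.2033996582031, -14.52950382232666), 9.999999747378752e-05)
434 [0.32904133 0.22852452 0.0933885 ] [ 0.30312803 -0.0145295   0.06683342] [0.35478788 0.25975575 1.16891227]
((336.717041015625, 122.30921936035156), 137.7123565673828)
```

View pics/c1.png

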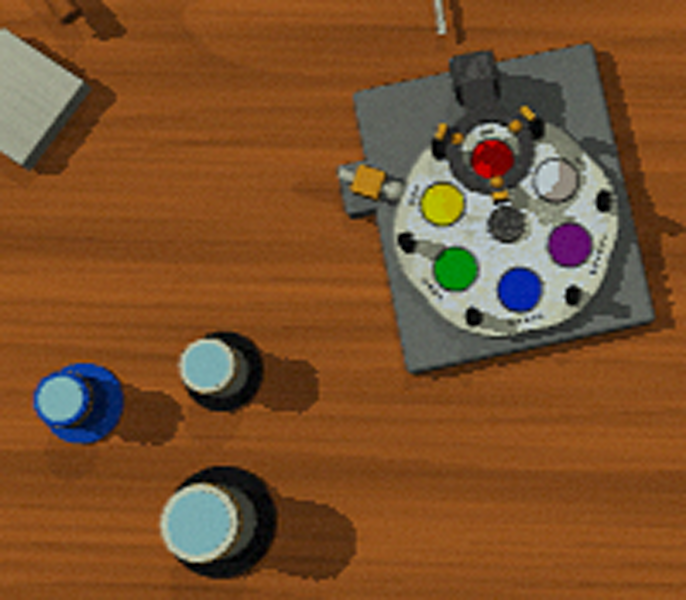

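The crop confirms it: the small silver lens with the black foot stands at (224,247), and the larger silver lens and the blue one are decoys. Red is under the mount, so the wheel needs two clicks clockwise.

```bash
cat >> h.py <<'E'
def plane(name,u,v,z):
    c=manip.camera_model(name);K=np.array(c['mtx']);R=np.array(c['R']);t=np.array(c['t'])
    o=-R.T@t; r=R.T@np.linalg.inv(K)@np.array([u,v,1.]); return o+r*(z-o[2])/r[2]
E
python3 - <<'E'
from h import *
for name,fn in(('top','top0'),('side','side0')):
    a=cv2.imread(f'pics/{fn}.png');hsv=cv2.cvtColor(a,cv2.COLOR_BGR2HSV)
    d=np.load(f'pics/{fn}.npy');C=cloud(name,d)
    H,S,V=[hsv[...,i].astype(int) for i in range(3)]
    roi=np.zeros(H.shape,bool)
    if name=='top': roi[150:250,262:352]=1
    else: roi[195:255,285:365]=1
    res={}
    for n,(lo,hi) in dict(yellow=(25,33),green=(50,70),blue=(110,127),violet=(140,160),red=(173,186)).items():
        m=roi&(S>150)&(V>60)&(((H>=lo)&(H<=hi))|((H+180>=lo)&(H+180<=hi)))
        k,l,st,ce=cv2.connectedComponentsWithStats(m.astype(np.uint8))
        if k<2: continue
        i=1+st[1:,4].argmax(); p=plane(name,*ce[i],0.034)
        print(name,n,st[i,4],ce[i].round(1),p.round(4)); res[n]=p
    # fit hub+angle from y,g,b,v : filters at angles (viewer frame) y60 g120 b180 v240
    from scipy.optimize import least_squares
    A=dict(yellow=60,green=120,blue=180,violet=240)
    f=lambda x:np.concatenate([x[:2]+.05*np.array([np.cos(x[2]+np.radians(A[n])),np.sin(x[2]+np.radians(A[n]))])-res[n][:2] for n in A if n in res])
    r=least_squares(f,[.55,.03,.2]);print(name,r.x,np.degrees(r.x[2]),np.abs(r.fun).max())
    # lens: points in height bands
    ok=(d>0)&(C[...,2]<.2)
    for n,(x,y) in dict(small=(.415,.22),big=(.33,.225)).items():
        m=ok&(np.hypot(C[...,0]-x,C[...,1]-y)<.07)
        z=C[...,2][m]; print(n,np.percentile(z,[50,90,99,100]))
    # glass colour
    m=(V>150)&(S>40)&(S<140)&(H>85)&(H<110)
    k,l,st,ce=cv2.connectedComponentsWithStats(m.astype(np.uint8))
    for i in range(1,k):
        if st[i,4]>40: print('glass',st[i],ce[i].round(1),plane(name,*ce[i],0.054).round(4))
E
```

```text
top yellow 122 [288.5 199.2] [0.5657 0.0785 0.034 ]
top green 117 [292.3 218.1] [0.5172 0.0668 0.034 ]
top blue 122 [311. 224.] [0.5033 0.0187 0.034 ]
top violet 110 [325.6 211. ] [ 0.5378 -0.0174  0.034 ]
top red 106 [303.1 185.8] [0.6018 0.0425 0.034 ]
top [0.5517814  0.03057947 0.23979045] 13.7389805059614 0.00012549049351621988
small [0.00079104 0.05350245 0.07568198 0.08110918]
big [0.00140685 0.07559225 0.07908514 0.08110918]
glass [214 240  13  13 125] [219.8 246.1] [0.4394 0.2416 0.054 ]
glass [171 250  13  13 133] [177.  255.9] [0.4124 0.3451 0.054 ]
glass [209 283  18  19 250] [217.4 292.1] [0.3282 0.2393 0.054 ]
side yellow 65 [321. 231.] [0.5665 0.0765 0.034 ]
side green 54 [338.8 230.1] [0.5181 0.0644 0.034 ]
side blue 46 [345.8 219.4] [0.5032 0.0168 0.034 ]
side violet 23 [335.7 210. ] [ 0.5369 -0.0195  0.034 ]
side red 31 [311.9 222.1] [0.5977 0.0445 0.034 ]
side [0.55186479 0.02820989 0.22649142] 12.977002338078965 0.00043627875519680615
small [0.00022533 0.05431132 0.07497607 0.07793884]
big [0.00178699 0.07455917 0.07742386 0.07905495]
glass [403 269  17  13 104] [411.8 275.6] [0.324  0.2139 0.054 ]
glass [358 273  12   9  56] [363.4 276.6] [0.4394 0.2363 0.054 ]
glass [365 309  15  13 128] [372.1 315.1] [0.4129 0.3416 0.054 ]
```

```bash
cat >> h.py <<'E'
from scipy.spatial.transform import Rotation as Rn
def state():
    s=manip.sense();R=Rn.from_quat(s['tool_rot']).as_matrix()
    th=np.degrees(np.arctan2(R[1,0],R[0,0])); return s,np.array(s['tcp_pos']),th
def plan(pts,p=None,th=None,step=.049,dth=8.5):
    """pts: list of (x,y,z,theta). prints rows"""
    if p is None: s,p,th=state()
    rows=[]
    for (x,y,z,t) in pts:
        q=np.array([x,y,z]); n=int(max(np.ceil(np.linalg.norm(q-p)/step),np.ceil(abs(t-th)/dth),1))
        for i in range(n):
            d=(q-p)/n; c,s_=np.cos(np.radians(th)),np.sin(np.radians(th))
            rows.append([round(c*d[0]+s_*d[1],4),round(s_*d[0]-c*d[1],4),round(-d[2],4),round(-(t-th)/n,2)])
            th+= (t-th0)/n if False else 0
            th=th-rows[-1][3]; p=p+d; 
            # recompute remaining
            n_left=n-i-1
            if n_left: pass
            q=q; 
            n=n
            d=d
            # keep uniform steps
            if n_left:
                pass
        
    return rows
E
python3 - <<'E'
# rewrite plan cleanly
s=open('h.py').read(); i=s.index('def plan(')
s=s[:i]+'''def plan(pts,step=.049,dth=8.5):
    _,p,th=state(); rows=[]
    for (x,y,z,t) in pts:
        q=np.array([x,y,z]); n=int(max(np.ceil(np.linalg.norm(q-p)/step),np.ceil(abs(t-th)/dth),1))
        for i in range(n):
            m=n-i; d=(q-p)/m; a=(t-th)/m; c,s=np.cos(np.radians(th)),np.sin(np.radians(th))
            rows.append([round(c*d[0]+s*d[1],4),round(s*d[0]-c*d[1],4),round(-d[2],4),round(-a,2)])
            p=p+d; th+=a
    for k in range(0,len(rows),5): print(rows[k:k+5])
HUB=np.array([.5518,.0297]); VA=13.5
def onarc(rel,z,r=.074):
    a=np.radians(rel+VA); return (*(HUB+r*np.array([np.cos(a),np.sin(a)])),z,rel+VA)
'''
open('h.py','w').write(s)
E
python3 - <<'E'
from h import *
s,p,th=state();print(p,th,manip.finger_overhang)
x=onarc(210,.2); print(x); plan([x])
E
```

```text
[ 0.22232919 -0.58357551  0.30303913] 20.844224606082516 0.0726
(np.float64(0.49812229654509066), np.float64(-0.021238238601337802), 0.2, 223.5)
[[np.float64(0.0191), np.float64(-0.0178), np.float64(0.0043), np.float64(-8.44)], [np.float64(0.0215), np.float64(-0.0148), np.float64(0.0043), np.float64(-8.44)], [np.float64(0.0234), np.float64(-0.0115), np.float64(0.0043), np.float64(-8.44)], [np.float64(0.0249), np.float64(-0.0079), np.float64(0.0043), np.float64(-8.44)], [np.float64(0.0258), np.float64(-0.0042), np.float64(0.0043), np.float64(-8.44)]]
[[np.float64(0.0261), np.float64(-0.0004), np.float64(0.0043), np.float64(-8.44)], [np.float64(0.0259), np.float64(0.0035), np.float64(0.0043), np.float64(-8.44)], [np.float64(0.0251), np.float64(0.0072), np.float64(0.0043), np.float64(-8.44)], [np.float64(0.0237), np.float64(0.0108), np.float64(0.0043), np.float64(-8.44)], [np.float64(0.0219), np.float64(0.0142), np.float64(0.0043), np.float64(-8.44)]]
[[np.float64(0.0196), np.float64(0.0173), np.float64(0.0043), np.float64(-8.44)], [np.float64(0.0168), np.float64(0.0199), np.float64(0.0
[... 305 characters left out ...]
59), np.float64(0.0043), np.float64(-8.44)], [np.float64(-0.0009), np.float64(0.0261), np.float64(0.0043), np.float64(-8.44)], [np.float64(-0.0048), np.float64(0.0257), np.float64(0.0043), np.float64(-8.44)], [np.float64(-0.0085), np.float64(0.0247), np.float64(0.0043), np.float64(-8.44)], [np.float64(-0.012), np.float64(0.0232), np.float64(0.0043), np.float64(-8.44)]]
[[np.float64(-0.0153), np.float64(0.0212), np.float64(0.0043), np.float64(-8.44)], [np.float64(-0.0182), np.float64(0.0187), np.float64(0.0043), np.float64(-8.44)], [np.float64(-0.0208), np.float64(0.0158), np.float64(0.0043), np.float64(-8.44)], [np.float64(-0.0229), np.float64(0.0126), np.float64(0.0043), np.float64(-8.44)]]
```

>>> apply_moves --increments '[[[0.019,-0.018,0.004,-8.5],[0.022,-0.015,0.004,-8.5],[0.023,-0.012,0.004,-8.5],[0.025,-0.008,0.004,-8.5],[0.026,-0.004,0.004,-8.5]]]' --fingers 0.4 --newtons 40

```text
t: 0.6
tcp_pos: [0.2781, -0.4642, 0.2804]
tool_rot: [0.848, 0.53, -0.0, -0.001]
force: [0.1, -0.1, 0.6]
finger_gap: 0.4
```

>>> apply_moves --increments '[[[0.026,0,0.004,-8.5],[0.026,0.004,0.004,-8.5],[0.025,0.007,0.004,-8.5],[0.024,0.011,0.004,-8.5],[0.022,0.014,0.004,-8.5]]]'

```text
t: 1.1
tcp_pos: [0.3347, -0.3396, 0.2584]
tool_rot: [0.595, 0.804, 0.001, -0.002]
force: [1.0, -0.1, -0.7]
finger_gap: 0.397
```

>>> apply_moves --increments '[[[0.02,0.017,0.004,-8.5],[0.017,0.02,0.004,-8.5],[0.014,0.022,0.004,-8.5],[0.01,0.024,0.004,-8.5],[0.007,0.025,0.004,-8.5]]]'

```text
t: 1.6
tcp_pos: [0.3881, -0.2141, 0.2373]
tool_rot: [0.259, 0.966, 0.003, -0.003]
force: [0.2, -0.2, 0.7]
finger_gap: 0.401
```

```bash
python3 - <<'E'
from h import *
s,p,th=state();print(p,th,s['finger_gap'],s['t'])
plan([onarc(210,.2)])
E
```

```text
[ 0.38807344 -0.21412208  0.23728337] 149.97736745052342 0.400965634072194 1.6
[[np.float64(0.0001), np.float64(0.0247), np.float64(0.0041), np.float64(-8.17)], [np.float64(-0.0034), np.float64(0.0244), np.float64(0.0041), np.float64(-8.17)], [np.float64(-0.0068), np.float64(0.0237), np.float64(0.0041), np.float64(-8.17)], [np.float64(-0.0101), np.float64(0.0225), np.float64(0.0041), np.float64(-8.17)], [np.float64(-0.0132), np.float64(0.0208), np.float64(0.0041), np.float64(-8.17)]]
[[np.float64(-0.016), np.float64(0.0188), np.float64(0.0041), np.float64(-8.17)], [np.float64(-0.0185), np.float64(0.0163), np.float64(0.0041), np.float64(-8.17)], [np.float64(-0.0207), np.float64(0.0135), np.float64(0.0041), np.float64(-8.17)], [np.float64(-0.0224), np.float64(0.0104), np.float64(0.0041), np.float64(-8.17)]]
```

>>> apply_moves --increments '[[[0,0.025,0.004,-8.2],[-0.003,0.024,0.004,-8.2],[-0.007,0.024,0.004,-8.2],[-0.01,0.023,0.004,-8.2],[-0.013,0.021,0.004,-8.2]]]'

```text
t: 2.1
tcp_pos: [0.4485, -0.0996, 0.2162]
tool_rot: [-0.111, 0.994, 0.005, -0.003]
force: [-0.1, -0.2, -0.0]
finger_gap: 0.399
```

>>> apply_moves --increments '[[[-0.016,0.019,0.004,-8.2],[-0.019,0.016,0.004,-8.2],[-0.021,0.014,0.004,-8.2],[-0.022,0.01,0.004,-8.2]]]'

```text
t: 2.5
tcp_pos: [0.4952, -0.0073, 0.1991]
tool_rot: [-0.398, 0.917, 0.006, -0.002]
force: [1.2, -1.3, 0.4]
finger_gap: 0.403
```

```bash
python3 - <<'E'
from h import *
snap('wrist','w1')
s,p,th=state();print(p,th,s['finger_gap'],s['t'],s['q'])
plan([onarc(210,.112)])
# predict projections of known points in wrist
def wproj(X,s):
    c=manip.camera_model('wrist');M=np.array(c['mount']);K=np.array(c['mtx'])
    R=Rn.from_quat(s['tool_rot']).as_matrix(); q=R.T@(np.array(X)-s['tcp_pos']); q=M[:3,:3].T@(q-M[:3,3])
    r=np.hypot(q[0],q[1]);t=np.arctan2(r,q[2]); return K[0,2]+K[0,0]*t*q[0]/r,K[1,2]+K[1,1]*t*q[1]/r
img=cv2.imread('pics/w1.png')
for a in range(30,390,60):
    x=onarc(a,.06); u=wproj(x[:3],s); print(a,np.round(u)); cv2.circle(img,tuple(int(k) for k in u),4,(255,0,255),1)
cv2.circle(img,tuple(int(k) for k in wproj([*HUB,.04],s)),4,(0,255,255),1)
cv2.imwrite('pics/w1m.png',img)
E
```

```text
[ 0.49642626 -0.00488424  0.19872193] -132.73305650823616 0.40473190268316744 2.55 [-0.23940398  0.52420726  1.8463646   0.01249594  0.78004871 -2.64410709]
[[np.float64(0.0003), np.float64(-0.0003), np.float64(0.0021), np.float64(-8.48)], [np.float64(0.0003), np.float64(-0.0003), np.float64(0.0021), np.float64(-8.48)], [np.float64(0.0003), np.float64(-0.0002), np.float64(0.0021), np.float64(-8.48)], [np.float64(0.0004), np.float64(-0.0002), np.float64(0.0021), np.float64(-8.48)], [np.float64(0.0004), np.float64(-0.0001), np.float64(0.0021), np.float64(-8.48)]]
[[np.float64(0.0004), np.float64(-0.0), np.float64(0.0021), np.float64(-8.48)], [np.float64(0.0004), np.float64(0.0), np.float64(0.0021), np.float64(-8.48)], [np.float64(0.0004), np.float64(0.0001), np.float64(0.0021), np.float64(-8.48)], [np.float64(0.0004), np.float64(0.0001), np.float64(0.0021), np.float64(-8.48)], [np.float64(0.0003), np.float64(0.0002), np.float64(0.0021), np.float64(-8.48)]]
[[np.float64(0.0003), np.float64(0.0002), np.float64(0.0021), np.float64(-8.48)], [np.float64(0.0003), np.float64(0.0003), np.float
[... 1882 characters left out ...]
at64(0.0021), np.float64(-8.48)]]
[[np.float64(-0.0001), np.float64(-0.0004), np.float64(0.0021), np.float64(-8.48)], [np.float64(-0.0001), np.float64(-0.0004), np.float64(0.0021), np.float64(-8.48)], [np.float64(-0.0), np.float64(-0.0004), np.float64(0.0021), np.float64(-8.48)], [np.float64(0.0), np.float64(-0.0004), np.float64(0.0021), np.float64(-8.48)], [np.float64(0.0001), np.float64(-0.0004), np.float64(0.0021), np.float64(-8.48)]]
[[np.float64(0.0001), np.float64(-0.0004), np.float64(0.0021), np.float64(-8.48)], [np.float64(0.0002), np.float64(-0.0003), np.float64(0.0021), np.float64(-8.48)]]
30 [294. 354.]
90 [370. 326.]
150 [383. 250.]
210 [301. 198.]
270 [215. 240.]
330 [222. 317.]
```

View pics/w1m.png

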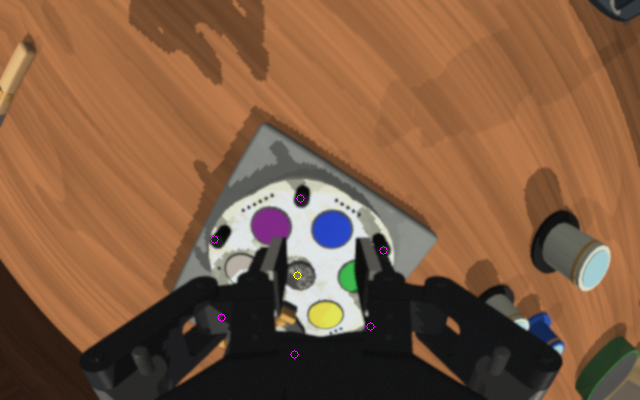

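```bash
sed -i 's/_,p,th=state(); rows=\[\]/_,p,th=state(); rows=[]; th+=360*round((pts[0][3]-th)\/360)/; s/for k in range(0,len(rows),5): print(rows\[k:k+5\])/for k in range(0,len(rows),5): print([[float(x) for x in r] for r in rows[k:k+5]])/' h.py; python3 - <<'E'
from h import *
s,p,th=state();print(p,th)
plan([onarc(210,.18),onarc(210,.112)],step=.03)
E
```

```text
[ 0.49642626 -0.00488424  0.19872193] -132.73305650823616
[[0.0109, -0.0123, 0.0187, 3.77], [-0.0, 0.0, 0.0227, -0.0], [-0.0, 0.0, 0.0227, -0.0], [-0.0, 0.0, 0.0227, -0.0]]
```

>>> apply_moves --increments '[[[0.011,-0.012,0.019,3.8],[0,0,0,0],[0,0,0,0]]]'

```text
t: 2.85
tcp_pos: [0.4979, -0.0192, 0.1789]
tool_rot: [-0.371, 0.929, 0.007, -0.001]
force: [0.2, 0.3, -0.1]
finger_gap: 0.398
```

```bash
python3 - <<'E'
from h import *
s,p,th=state();print(p,th,s['t'])
plan([onarc(210,.112)],step=.03)
E
```

```text
[ 0.49794101 -0.01920663  0.17890098] -136.44296046297632 2.85
[[0.0004, -0.0005, 0.0223, 0.02], [0.0004, -0.0005, 0.0223, 0.02], [0.0004, -0.0005, 0.0223, 0.02]]
```

>>> apply_moves --increments '[[[0.001,-0.001,0.022,0],[0,-0.001,0.022,0],[0,0,0.022,0],[0,0,0,0]]]'

```text
t: 3.25
tcp_pos: [0.4991, -0.0214, 0.1144]
tool_rot: [-0.371, 0.929, 0.005, 0.001]
force: [-0.4, 0.7, 0.4]
finger_gap: 0.404
```

```bash
python3 - <<'E'
from h import *
snap('side','s1')
a=cv2.imread('pics/s1.png');cv2.imwrite('pics/s1c.png',cv2.resize(a[130:280,240:440],(800,600),interpolation=cv2.INTER_CUBIC))
s,p,th=state();print(p,th,s['t'],s['force'])
plan([onarc(a,.110) for a in range(203,82,-7)]+[onarc(90,.11)])
E
```

```text
[ 0.49981619 -0.02157681  0.11553275] -136.4854285734625 3.3 [ 0.14166231 -0.09391849  0.1750597 ]
[[0.0004, 0.0104, 0.0055, 7.01], [-0.0006, 0.009, -0.0, 7.0], [-0.0006, 0.009, -0.0, 7.0], [-0.0006, 0.009, -0.0, 7.0], [-0.0006, 0.009, -0.0, 7.0]]
[[-0.0006, 0.009, -0.0, 7.0], [-0.0006, 0.009, -0.0, 7.0], [-0.0006, 0.009, -0.0, 7.0], [-0.0006, 0.009, -0.0, 7.0], [-0.0006, 0.009, -0.0, 7.0]]
[[-0.0006, 0.009, -0.0, 7.0], [-0.0006, 0.009, -0.0, 7.0], [-0.0006, 0.009, -0.0, 7.0], [-0.0006, 0.009, -0.0, 7.0], [-0.0006, 0.009, -0.0, 7.0]]
[[-0.0006, 0.009, -0.0, 7.0], [-0.0006, 0.009, -0.0, 7.0], [-0.0006, 0.009, -0.0, 7.0], [-0.0004, -0.0077, -0.0, -6.0]]
```

View pics/s1c.png

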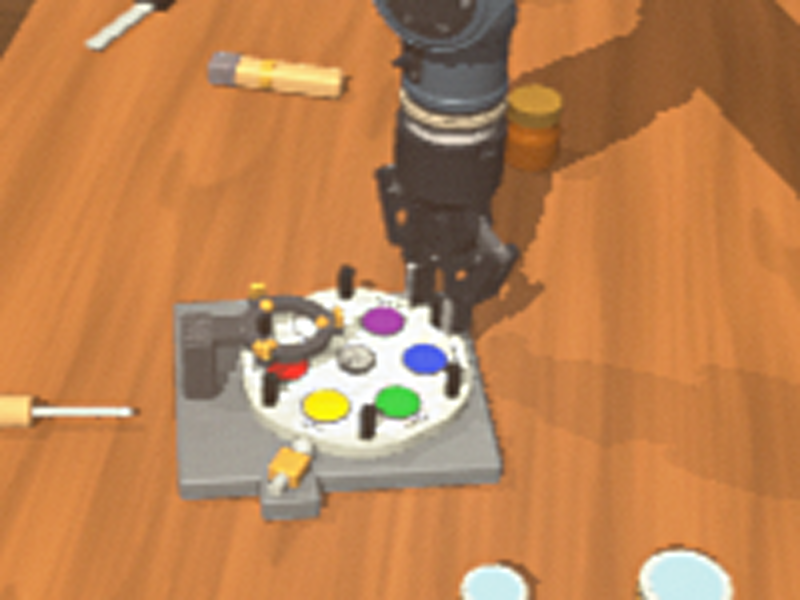

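The peg at crop (430,310) stands between the two fingers. Now I'll sweep clockwise.

>>> apply_moves --increments '[[[0,0.01,0.005,7],[-0.001,0.009,0,7],[-0.001,0.009,0,7],[0,0.009,0,7],[-0.001,0.009,0,7]]]'

```text
t: 3.8
tcp_pos: [0.4915, 0.0054, 0.116]
tool_rot: [-0.068, 0.998, -0.008, 0.014]
force: [-5.6, -21.7, -10.8]
finger_gap: 0.401
```

```bash
cat > arc.py <<'E'
from h import *
import sys
s,p,th=state(); d=p[:2]-HUB; print(p,th,'rel',(np.degrees(np.arctan2(d[1],d[0]))-VA)%360,'th rel',(th-VA)%360,'r',np.hypot(*d),s['t'],s['force'])
rel=(np.degrees(np.arctan2(d[1],d[0]))-VA)%360
end=float(sys.argv[1]); n=int(np.ceil(abs(rel-end)/7.))
plan([onarc(rel+(end-rel)*(i+1)/n,.110) for i in range(n)])
E
python3 arc.py 90
```

```text
[0.49146753 0.00541925 0.11601364] -172.22413637441892 rel 188.42228171085546 th rel 174.27586362558108 r 0.06503508034744947 3.8 [ -5.64450421 -21.74202494 -10.78873006]
[[0.0103, 0.0061, 0.006, -7.58], [-0.0005, 0.0085, -0.0, 6.56], [-0.0005, 0.0085, -0.0, 6.56], [-0.0005, 0.0085, -0.0, 6.56], [-0.0005, 0.0085, -0.0, 6.56]]
[[-0.0005, 0.0085, -0.0, 6.56], [-0.0005, 0.0085, -0.0, 6.56], [-0.0005, 0.0085, -0.0, 6.56], [-0.0005, 0.0085, -0.0, 6.56], [-0.0005, 0.0085, -0.0, 6.56]]
[[-0.0005, 0.0085, -0.0, 6.56], [-0.0005, 0.0085, -0.0, 6.56], [-0.0005, 0.0085, -0.0, 6.56], [-0.0005, 0.0085, -0.0, 6.56], [-0.0005, 0.0085, -0.0, 6.56]]
```

```bash
python3 - <<'E'
from h import *
snap('side','s2');snap('top','t2')
a=cv2.imread('pics/s2.png');b=cv2.imread('pics/t2.png');cv2.imwrite('pics/s2c.png',np.hstack([cv2.resize(a[150:270,260:380],(400,400),interpolation=cv2.INTER_CUBIC),cv2.resize(b[140:260,245:365],(400,400),interpolation=cv2.INTER_CUBIC)]))
s=manip.sense();print(s['force'],s['tcp_pos'],s['ft_torque'],s['q'])
E
```

```text
[-0.43920538 -0.38988336 -0.78610765] [0.49062354 0.00765283 0.11626984] [-0.18703298  0.04660281  0.01518071] [-0.2102276   0.67205934  1.92411669 -0.01022031  0.51652769 -1.90767316]
```

View pics/s2c.png

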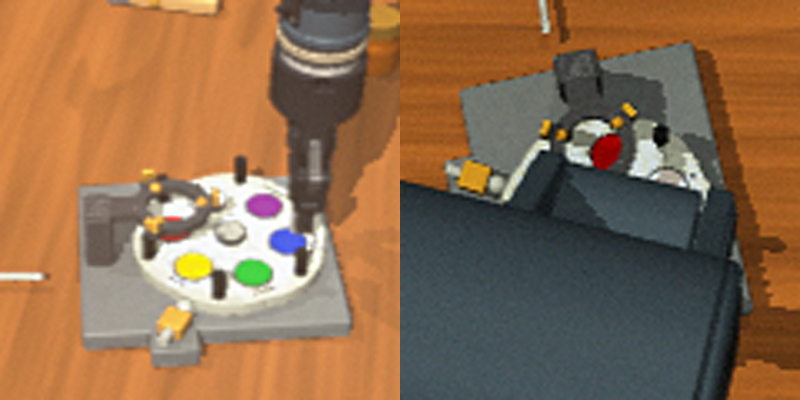

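```bash
cat > arc.py <<'E'
from h import *
import sys
s,p,th=state(); d=p[:2]-HUB; rel=(np.degrees(np.arctan2(d[1],d[0]))-VA)%360
print(p.round(4),'rel',rel.round(1),'th rel',((th-VA)%360).round(1),'r',np.hypot(*d).round(4),s['t'],s['force'].round(1))
end=float(sys.argv[1]); n=int(np.ceil(abs(rel-end)/7.))
P=[]
for i in range(n):
    a=rel+(end-rel)*(i+1)/n; o=onarc(a,.112); t0=(th-VA)%360; t=t0+(end-t0)*(i+1)/n; P.append((o[0],o[1],o[2],t+VA))
plan(P)
E
python3 arc.py 150
```

```text
[0.4906 0.0077 0.1163] rel 186.3 th rel 174.3 r 0.065 3.9 [-0.4 -0.4 -0.8]
[[0.01, 0.0058, 0.0043, 4.05], [0.001, 0.0078, -0.0, 4.05], [0.0007, 0.0078, -0.0, 4.05], [0.0004, 0.0078, -0.0, 4.05], [0.0001, 0.0078, -0.0, 4.05]]
[[-0.0001, 0.0078, -0.0, 4.05]]
```

>>> apply_moves --increments '[[[0.01,0.006,0.004,4],[0.001,0.008,0,4],[0.001,0.008,0,4],[0,0.008,0,4],[0,0,0,0]]]'

```text
t: 4.4
tcp_pos: [0.4834, 0.0248, 0.1177]
tool_rot: [0.074, 0.997, -0.013, 0.022]
force: [-0.3, 0.5, -0.5]
finger_gap: 0.4
```

```bash
python3 arc.py 150
```

```text
[0.4834 0.0248 0.1177] rel 170.6 th rel 158.1 r 0.0685 4.4 [-0.3  0.5 -0.5]
[[0.0067, 0.0076, 0.0057, 2.69], [0.0008, 0.0088, -0.0, 2.69], [0.0001, 0.0089, -0.0, 2.69]]
```

```bash
cat > tilt.py <<'E'
from h import *
s,p,th=state();R=Rn.from_quat(s['tool_rot']).as_matrix();print('toolz',R[:,2].round(4),'tip',(p+R[:,2]*.068).round(4),'tilt along tool x,y', (R.T@[0,0,-1]).round(4))
E
python3 tilt.py; python3 - <<'E'
from h import *
p,d,s=snap('wrist','w3')
E
```

```text
toolz [ 0.0411 -0.0281 -0.9988] tip [0.4862 0.0229 0.0498] tilt along tool x,y [0.0448 0.0218 0.9988]
```

View pics/w3.png

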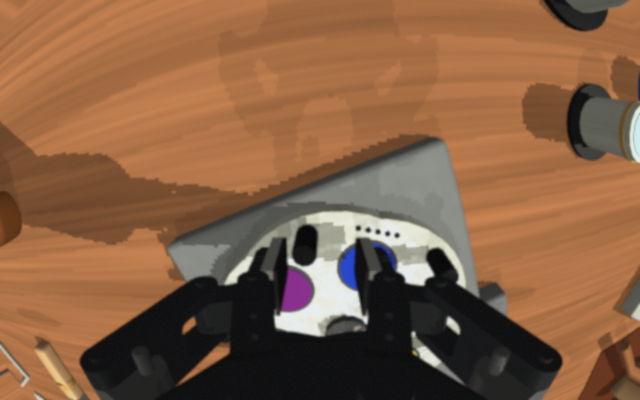

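```bash
cat > arc.py <<'E'
from h import *
import sys
L=.068
s,p,th=state(); R=Rn.from_quat(s['tool_rot']).as_matrix(); tip=p+R[:,2]*L
d=tip[:2]-HUB; rel=(np.degrees(np.arctan2(d[1],d[0]))-VA)%360
print(p.round(4),'tip',tip.round(4),'rel',rel.round(1),'th rel',((th-VA)%360).round(1),'r',np.hypot(*d).round(4),s['t'],s['force'].round(1),'tilt',R[:,2].round(3))
end=float(sys.argv[1]); st=float(sys.argv[2]); zt=float(sys.argv[3]); tr=float(sys.argv[4]) if len(sys.argv)>4 else .074
n=max(1,int(np.ceil(abs(rel-end)/st))); t0=(th-VA)%360; rows=[]
for i in range(n):
    a=rel+(end-rel)*(i+1)/n; o=onarc(a,zt,tr); q=np.array(o[:3]); dth=(end-t0)/n
    R2=R@Rn.from_euler('z',-dth,degrees=True).as_matrix()
    dl=R.T@(q-tip); rows.append([*dl.round(4).tolist(),round(-dth,1)]); tip=q; R=R2
for k in range(0,len(rows),5): print(rows[k:k+5])
E
python3 arc.py 130 5 .045
```

```text
[0.4839 0.0247 0.1179] tip [0.4868 0.0228 0.05  ] rel 172.6 th rel 158.1 r 0.0654 4.45 [-0.2 -0.3 -0.1] tilt [ 0.042 -0.028 -0.999]
[[0.0098, 0.0039, 0.0045, np.float64(3.1)], [0.0011, 0.006, -0.0002, np.float64(3.1)], [0.0009, 0.006, -0.0001, np.float64(3.1)], [0.0008, 0.0061, -0.0001, np.float64(3.1)], [0.0006, 0.0061, -0.0001, np.float64(3.1)]]
[[0.0004, 0.0061, -0.0001, np.float64(3.1)], [0.0003, 0.0061, -0.0, np.float64(3.1)], [0.0001, 0.0061, -0.0, np.float64(3.1)], [-0.0001, 0.0061, 0.0, np.float64(3.1)]]
```

>>> apply_moves --increments '[[[0.009,0,0.005,2],[0.001,0.006,0.001,2],[0.001,0.006,0,3],[0.001,0.006,0,3],[0,0,0,0]]]'

```text
t: 4.95
tcp_pos: [0.4768, 0.0409, 0.1155]
tool_rot: [0.161, 0.987, -0.013, 0.025]
force: [-0.0, -0.1, -0.6]
finger_gap: 0.393
```

```bash
python3 arc.py 130 5 .045
```

```text
[0.4768 0.0409 0.1155] tip [0.4799 0.0387 0.0476] rel 159.4 th rel 148.0 r 0.0724 4.95 [-0.  -0.1 -0.6] tilt [ 0.045 -0.033 -0.998]
[[0.0027, 0.006, 0.0024, np.float64(3.0)], [0.0008, 0.0063, -0.0001, np.float64(3.0)], [0.0006, 0.0063, -0.0001, np.float64(3.0)], [0.0004, 0.0063, -0.0001, np.float64(3.0)], [0.0002, 0.0063, -0.0, np.float64(3.0)]]
[[-0.0001, 0.0063, -0.0, np.float64(3.0)]]
```

>>> apply_moves --increments '[[[0.003,0.006,0.002,2],[0.001,0.006,0,3],[0.001,0.006,0,3],[0,0.006,0,3],[0,0,0,0]]]'

```text
t: 5.45
tcp_pos: [0.4812, 0.0612, 0.1167]
tool_rot: [0.255, 0.967, -0.013, 0.027]
force: [-0.4, -0.4, 0.1]
finger_gap: 0.403
```

```bash
python3 arc.py 115 5 .045;python3 - <<'E'
from h import *
p,d,s=snap('wrist','w4')
E
```

```text
[0.4812 0.0612 0.1167] tip [0.4843 0.0586 0.0489] rel 143.3 th rel 137.0 r 0.0734 5.45 [-0.4 -0.4  0.1] tilt [ 0.045 -0.038 -0.998]
[[0.0012, 0.0061, 0.0037, np.float64(3.7)], [0.0003, 0.0061, -0.0001, np.float64(3.7)], [0.0002, 0.0061, -0.0, np.float64(3.7)], [0.0001, 0.0061, -0.0, np.float64(3.7)], [-0.0, 0.0061, 0.0, np.float64(3.7)]]
[[-0.0001, 0.0061, 0.0001, np.float64(3.7)]]
```

View pics/w4.png

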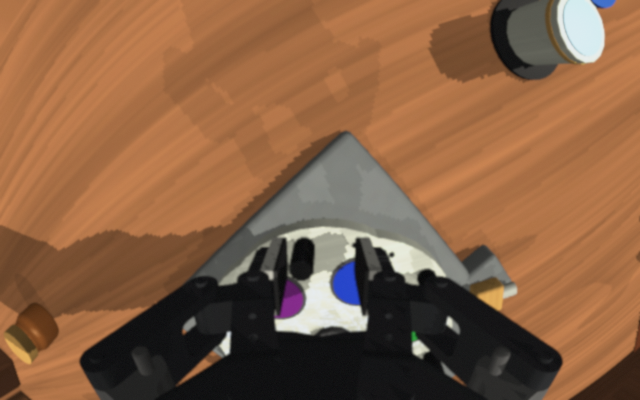

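>>> apply_moves --increments '[[[0.002,0.006,0.003,3.5],[0.001,0.006,0,3.5],[0.001,0.006,0,3.5],[0,0.006,0,3.5],[0,0,0,0]]]'

```text
t: 6.0
tcp_pos: [0.4879, 0.0752, 0.1156]
tool_rot: [0.367, 0.93, -0.017, 0.025]
force: [0.0, -0.7, -0.2]
finger_gap: 0.397
```

```bash
python3 arc.py 90 5 .045
```

```text
[0.4879 0.0752 0.1156] tip [0.4902 0.0718 0.0477] rel 132.2 th rel 123.4 r 0.0746 6.0 [ 0.  -0.7 -0.2] tilt [ 0.034 -0.05  -0.998]
[[0.0002, 0.0061, 0.0026, np.float64(3.7)], [0.0006, 0.006, -0.0001, np.float64(3.7)], [0.0005, 0.006, -0.0001, np.float64(3.7)], [0.0004, 0.006, -0.0, np.float64(3.7)], [0.0003, 0.006, -0.0, np.float64(3.7)]]
[[0.0002, 0.006, 0.0, np.float64(3.7)], [0.0001, 0.006, 0.0001, np.float64(3.7)], [-0.0, 0.006, 0.0001, np.float64(3.7)], [-0.0001, 0.006, 0.0001, np.float64(3.7)]]
```

>>> apply_moves --increments '[[[0.001,0.007,0.002,3],[0.001,0.007,0,3],[0.001,0.007,0,3],[0.001,0.007,0,3],[0,0,0,0]]]'

```text
t: 6.5
tcp_pos: [0.4956, 0.0892, 0.1141]
tool_rot: [0.459, 0.888, -0.027, 0.017]
force: [-0.3, 0.6, -0.2]
finger_gap: 0.395
```

```bash
python3 arc.py 90 5 .045
```

```text
[0.4956 0.0892 0.1141] tip [0.4959 0.0849 0.0463] rel 121.8 th rel 111.9 r 0.0785 6.5 [-0.3  0.6 -0.2] tilt [ 0.005 -0.063 -0.998]
[[-0.0036, 0.0067, 0.0013, np.float64(3.1)], [0.0006, 0.0058, -0.0002, np.float64(3.1)], [0.0005, 0.0058, -0.0002, np.float64(3.1)], [0.0004, 0.0059, -0.0002, np.float64(3.1)], [0.0002, 0.0059, -0.0001, np.float64(3.1)]]
[[0.0001, 0.0059, -0.0001, np.float64(3.1)], [-0.0001, 0.0059, -0.0001, np.float64(3.1)]]
```

>>> apply_moves --increments '[[[-0.003,0.007,0.001,3],[0,0.007,0,3],[0,0.007,0,3],[0,0.006,0,3],[0,0,0,0]]]'

```text
t: 7.0
tcp_pos: [0.5025, 0.0952, 0.1124]
tool_rot: [0.547, 0.836, -0.042, 0.003]
force: [0.9, -0.1, 0.6]
finger_gap: 0.403
```

```bash
python3 arc.py 90 5 .045;python3 - <<'E'
from h import *
p,d,s=snap('wrist','w5')
E
```

```text
[0.5025 0.0952 0.1124] tip [0.4996 0.0902 0.0446] rel 117.3 th rel 100.2 r 0.0799 7.0 [ 0.9 -0.1  0.6] tilt [-0.042 -0.073 -0.996]
[[-0.0041, 0.0074, -0.0007, np.float64(1.7)], [0.0012, 0.0057, -0.0004, np.float64(1.7)], [0.0009, 0.0058, -0.0004, np.float64(1.7)], [0.0006, 0.0058, -0.0004, np.float64(1.7)], [0.0003, 0.0058, -0.0004, np.float64(1.7)]]
[[0.0001, 0.0059, -0.0004, np.float64(1.7)]]
```

View pics/w5.png

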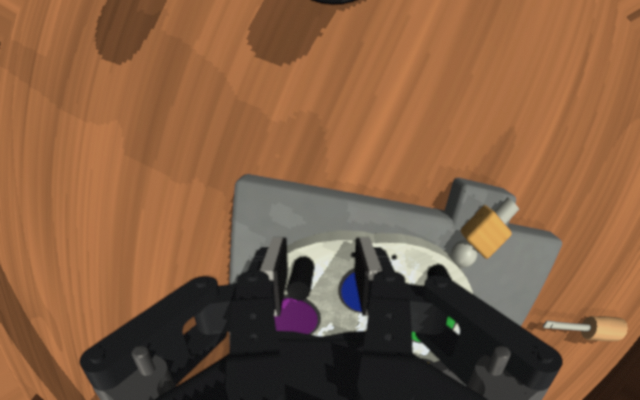

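>>> apply_moves --increments '[[[-0.003,0.02,0,0],[0,0,0,0]]]'

```text
t: 7.25
tcp_pos: [0.5096, 0.1016, 0.1112]
tool_rot: [0.547, 0.836, -0.05, -0.011]
force: [0.7, 0.3, -0.5]
finger_gap: 0.4
```

```bash
python3 arc.py 90 5 .045;python3 - <<'E'
from h import *
p,d,s=snap('wrist','w6');p,d,s=snap('side','s6')
a=cv2.imread('pics/w6.png');b=cv2.imread('pics/s6.png')
cv2.imwrite('pics/w6c.png',np.hstack([a[150:400,120:520],cv2.resize(b[165:265,265:385],(300,250),interpolation=cv2.INTER_CUBIC)]))
E
```

```text
[0.5096 0.1016 0.1112] tip [0.5047 0.0967 0.0436] rel 111.6 th rel 100.2 r 0.0819 7.25 [ 0.7  0.3 -0.5] tilt [-0.073 -0.072 -0.995]
[[-0.0069, 0.0069, -0.0019, np.float64(2.0)], [0.0007, 0.0055, -0.0006, np.float64(2.0)], [0.0005, 0.0055, -0.0005, np.float64(2.0)], [0.0002, 0.0056, -0.0005, np.float64(2.0)], [0.0, 0.0056, -0.0005, np.float64(2.0)]]
```

View pics/w6c.png

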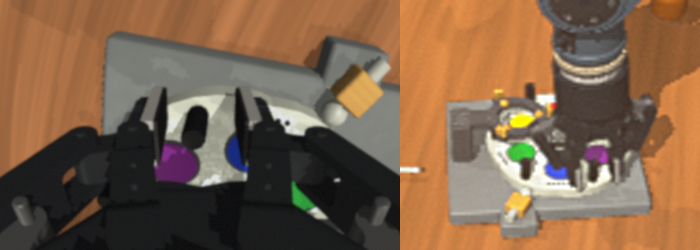

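```bash
cat > wheel.py <<'E'
from h import *
import sys
def wheel(fn,name):
    a=cv2.imread(f'pics/{fn}.png');hsv=cv2.cvtColor(a,cv2.COLOR_BGR2HSV)
    H,S,V=[hsv[...,i].astype(int) for i in range(3)]
    roi=np.zeros(H.shape,bool)
    if name=='top': roi[150:250,262:352]=1
    else: roi[195:255,285:365]=1
    base=dict(yellow=-60,green=0,blue=60,violet=120,red=-120)
    for n,(lo,hi) in dict(yellow=(25,33),green=(50,70),blue=(110,127),violet=(140,160),red=(173,186)).items():
        m=roi&(S>150)&(V>60)&(((H>=lo)&(H<=hi))|((H+180>=lo)&(H+180<=hi)))
        k,l,st,ce=cv2.connectedComponentsWithStats(m.astype(np.uint8))
        if k<2: continue
        i=1+st[1:,4].argmax(); p=plane(name,*ce[i],0.034); d=p[:2]-HUB
        print(n,st[i,4],'r',np.hypot(*d).round(4),'wheel deg',((np.degrees(np.arctan2(d[1],d[0]))-VA-base[n]+180)%360-180).round(1))
if __name__=='__main__': wheel(sys.argv[1],sys.argv[2])
E
for f in s1 s2 s6; do echo $f; python3 wheel.py $f side; done
python3 - <<'E'
import cv2
b=cv2.imread('pics/s6.png');cv2.imwrite('pics/s6d.png',cv2.resize(b[150:270,260:400],(700,600),interpolation=cv2.INTER_CUBIC))
E
```

```text
s1
yellow 65 r 0.049 wheel deg 119.1
green 54 r 0.0484 wheel deg 120.7
blue 50 r 0.0503 wheel deg 121.7
violet 22 r 0.0516 wheel deg 120.7
red 31 r 0.0482 wheel deg 124.4
s2
yellow 63 r 0.0492 wheel deg 105.6
green 56 r 0.0481 wheel deg 107.9
blue 46 r 0.049 wheel deg 108.4
violet 26 r 0.0517 wheel deg 108.2
red 5 r 0.0503 wheel deg 118.9
s6
yellow 38 r 0.0546 wheel deg 19.8
green 49 r 0.0489 wheel deg 21.1
blue 23 r 0.054 wheel deg 19.9
violet 5 r 0.057 wheel deg 21.7
red 4 r 0.0618 wheel deg 29.8
```

View pics/s6d.png

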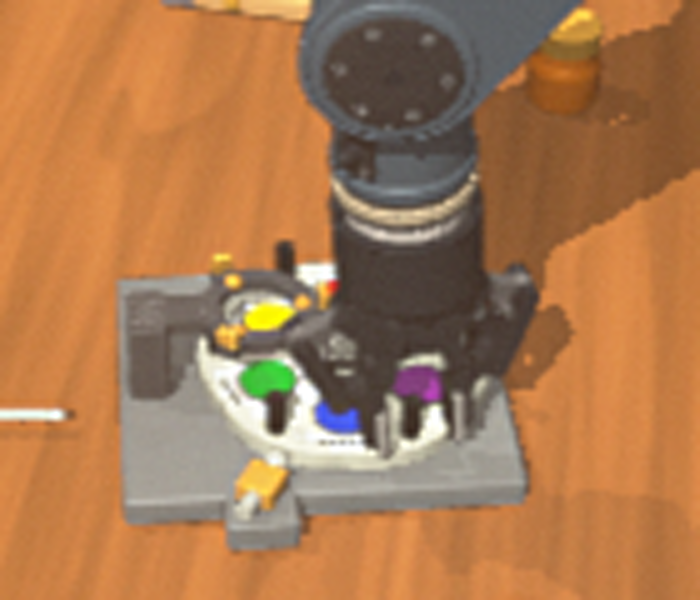

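>>> apply_moves --increments '[[[0,0,-0.015,0],[0,0,-0.02,0],[0,0,-0.03,0],[0,0,-0.03,0],[0,0,0,0]]]'

```text
t: 7.85
tcp_pos: [0.5231, 0.1088, 0.2109]
tool_rot: [0.545, 0.837, -0.043, -0.002]
force: [0.6, -0.2, -0.5]
finger_gap: 0.403
```

```bash
python3 arc.py 90 5 .045;python3 - <<'E'
from h import *
p,d,s=snap('side','s7');p,d,s=snap('wrist','w7')
b=cv2.imread('pics/s7.png');cv2.imwrite('pics/s7d.png',cv2.resize(b[150:270,260:400],(700,600),interpolation=cv2.INTER_CUBIC))
E
python3 wheel.py s7 side
```

```text
[0.5231 0.1088 0.2109] tip [0.5196 0.1041 0.1432] rel 99.9 th rel 100.4 r 0.0811 7.85 [ 0.6 -0.2 -0.5] tilt [-0.051 -0.07  -0.996]
[[-0.0031, 0.0137, 0.0976, np.float64(5.2)], [-0.0003, 0.0064, -0.0004, np.float64(5.2)]]
yellow 39 r 0.0546 wheel deg 18.9
green 47 r 0.049 wheel deg 18.3
blue 57 r 0.0484 wheel deg 21.2
violet 13 r 0.0477 wheel deg 29.9
red 5 r 0.0451 wheel deg 32.2
```

View pics/s7d.png

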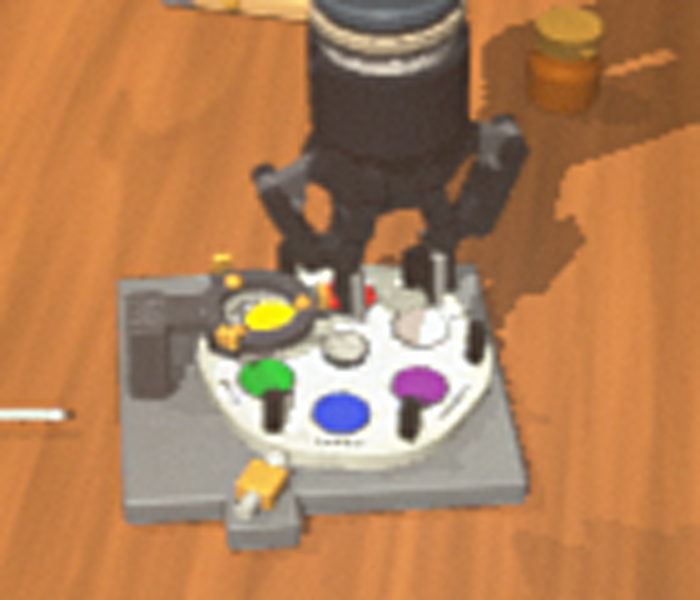

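View pics/w7.png

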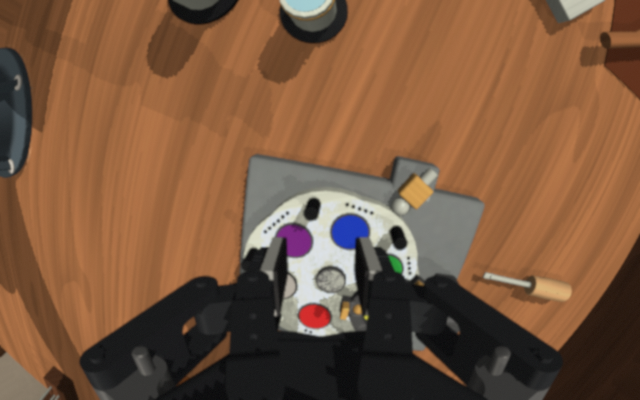

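>>> apply_moves --increments '[[[0,0,0,0],[0,0,0,0],[0,0,0,0]]]'

```text
t: 8.25
tcp_pos: [0.5195, 0.1083, 0.2054]
tool_rot: [0.545, 0.837, -0.046, -0.007]
force: [0.4, -0.1, -0.1]
finger_gap: 0.401
```

```bash
python3 tilt.py; python3 - <<'E'
from h import *
p,d,s=snap('side','s8');print(s['force'],s['qd'].round(4))
E
python3 wheel.py s8 side
```

```text
toolz [-0.0623 -0.0702 -0.9956] tip [0.5153 0.1036 0.1377] tilt along tool x,y [0.039  0.0853 0.9956]
[ 0.41938934 -0.14594184 -0.07595614] [-0.0001  0.0134  0.0067  0.0007 -0.0082 -0.0033]
yellow 39 r 0.0546 wheel deg 18.9
green 48 r 0.0487 wheel deg 18.7
blue 57 r 0.0484 wheel deg 21.2
violet 15 r 0.048 wheel deg 28.6
red 15 r 0.0525 wheel deg 30.4
```

```bash
cat >> h.py <<'E'
def wray(u,v,s,z):
    c=manip.camera_model('wrist');M=np.array(c['mount']);K=np.array(c['mtx'])
    x,y=(u-K[0,2])/K[0,0],(v-K[1,2])/K[1,1]; t=np.hypot(x,y); r=np.array([np.sin(t)*x/t,np.sin(t)*y/t,np.cos(t)])
    R=Rn.from_quat(s['tool_rot']).as_matrix(); o=R@M[:3,3]+s['tcp_pos']; d=R@M[:3,:3]@r
    return o+d*(z-o[2])/d[2]
E
python3 - <<'E'
from h import *
p,d,s=snap('wrist','w8')
cv2.imwrite('pics/w8c.png',cv2.resize(cv2.imread('pics/w8.png')[150:350,200:480],None,fx=2.8,fy=2.8,interpolation=cv2.INTER_CUBIC))
np.save('pics/w8s.npy',np.r_[s['tcp_pos'],s['tool_rot']]);print(s['tcp_pos'],s['t'])
E
```

```text
[0.51947749 0.10832235 0.20529131] 8.3
```

View pics/w8c.png

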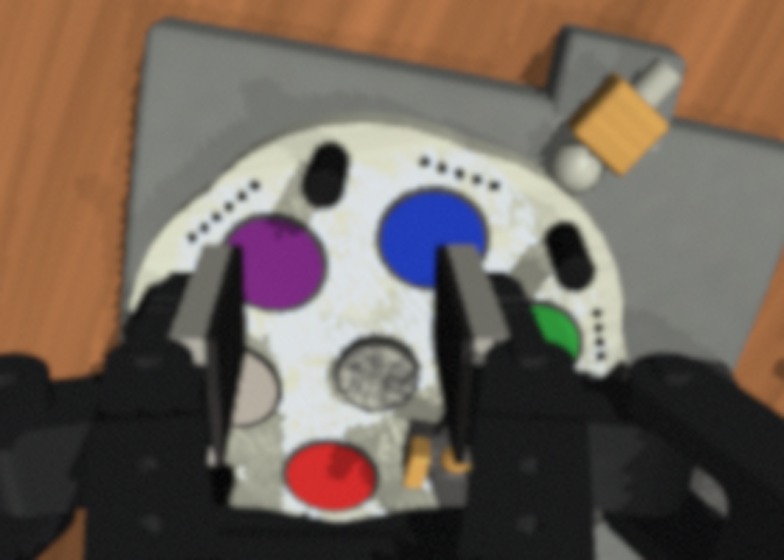

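```bash
cat > go.py <<'E'
from h import *
import sys
# go.py x y z n [dth] : tip-target (L=.068)
L=.068
def go(q,n,dth=0,prt=True):
    s,p,th=state(); R=Rn.from_quat(s['tool_rot']).as_matrix(); tip=p+R[:,2]*L
    d=(np.array(q)-tip)/n; rows=[]
    for i in range(n):
        rows.append([*(R.T@d).round(4).tolist(),round(-dth/n,2)]); R=R@Rn.from_euler('z',-dth/n,degrees=True).as_matrix()
    print('tip',tip.round(4),'th',round(th,1),'toolz',Rn.from_quat(s['tool_rot']).as_matrix()[:,2].round(3),'t',s['t'],'F',s['force'].round(1),'gap',round(s['finger_gap'],3))
    for k in range(0,n,5): print(rows[k:k+5])
if __name__=='__main__':
    a=[float(x) for x in sys.argv[1:]]; go(a[:3],int(a[3]),a[4] if len(a)>4 else 0)
E
python3 - <<'E'
from go import *
print(manip.sense()['q'].round(3)); print(onarc(289.5,0),onarc(270,0))
go(onarc(289.5,.11)[:3],5)
E
```

```text
[ 0.024  0.564  1.719 -0.086  0.924 -0.337]
(np.float64(0.5921032885911119), np.float64(-0.03236162202796139), 0, 303.0) (np.float64(0.5690749569253369), np.float64(-0.04225537410942806), 0, 283.5)
tip [0.5153 0.1036 0.1378] th 113.9 toolz [-0.062 -0.07  -0.996] t 8.35 F [ 0.2 -0.3 -0.1] gap 0.398
[[-0.0308, 0.0036, 0.0065, 0.0], [-0.0308, 0.0036, 0.0065, 0.0], [-0.0308, 0.0036, 0.0065, 0.0], [-0.0308, 0.0036, 0.0065, 0.0], [-0.0308, 0.0036, 0.0065, 0.0]]
```

>>> apply_moves --increments '[[[-0.031,0.004,0.003,0],[-0.031,0.004,0.003,0],[-0.031,0.004,0.003,0],[-0.031,0.004,0.003,0],[-0.025,0.003,0.003,0]]]'

```text
t: 8.85
tcp_pos: [0.5961, -0.0218, 0.1916]
tool_rot: [0.542, 0.839, -0.048, -0.01]
force: [0.2, -0.3, -0.1]
finger_gap: 0.399
```

```bash
python3 - <<'E'
from go import *
x=onarc(288,.09)
go(x[:3],1)
E
```

```text
tip [ 0.5915 -0.0265  0.1239] th 114.3 toolz [-0.068 -0.069 -0.995] t 8.85 F [ 0.2 -0.3 -0.1] gap 0.399
[[-0.0047, -0.0007, 0.0343, 0.0]]
```

>>> apply_moves --increments '[[[-0.003,-0.001,0.017,0],[-0.002,0,0.017,0]]]'

```text
t: 9.05
tcp_pos: [0.5989, -0.0334, 0.1582]
tool_rot: [0.544, 0.838, -0.046, -0.006]
force: [-0.3, 1.0, 0.1]
finger_gap: 0.403
```

```bash
python3 - <<'E'
from go import *
x=onarc(288,.047)
go(x[:3],2)
p,d,s=snap('wrist','w9')
cv2.imwrite('pics/w9c.png',cv2.imread('pics/w9.png')[150:400,120:520])
E
```

```text
tip [ 0.5947 -0.0383  0.0905] th 114.1 toolz [-0.061 -0.071 -0.996] t 9.05 F [-0.3  1.   0.1] gap 0.403
[[0.004, 0.0009, 0.0216, 0.0], [0.004, 0.0009, 0.0216, 0.0]]
```

View pics/w9c.png

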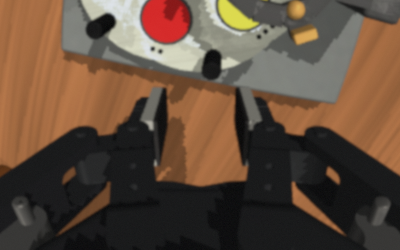

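```bash
python3 - <<'E'
from go import *
s=manip.sense()
for v in (202,225):
  for z in (.06,.034):
    X=wray(333,v,s,z); d=X[:2]-HUB; print(v,z,X.round(4),np.hypot(*d).round(4),((np.degrees(np.arctan2(d[1],d[0]))-VA)%360).round(1))
for n,(u,v) in dict(blob2=(220,176)).items():
    X=wray(u,v,s,.047);d=X[:2]-HUB; print(n,X.round(4),np.hypot(*d).round(4),((np.degrees(np.arctan2(d[1],d[0]))-VA)%360).round(1))
go(onarc(286,.047)[:3],2)
E
```

```text
202 0.06 [ 0.5889 -0.0192  0.06  ] 0.0614 293.7
202 0.034 [ 0.5914 -0.0278  0.034 ] 0.0698 291.1
225 0.06 [ 0.5947 -0.0317  0.06  ] 0.0749 291.4
225 0.034 [ 0.5981 -0.0423  0.034 ] 0.0856 289.2
blob2 [ 0.5197 -0.0384  0.047 ] 0.0753 231.2
tip [ 0.5934 -0.0386  0.0879] th 114.1 toolz [-0.065 -0.07  -0.995] t 9.1 F [-0.2 -1.1 -1.2] gap 0.4
[[0.0036, 0.0002, 0.0204, 0.0], [0.0036, 0.0002, 0.0204, 0.0]]
```

```bash
python3 go.py .592 -.032 .047 3
```

```text
tip [ 0.5934 -0.0386  0.0879] th 114.1 toolz [-0.065 -0.07  -0.995] t 9.1 F [-0.2 -1.1 -1.2] gap 0.4
[[0.0027, 0.0017, 0.0134, 0.0], [0.0027, 0.0017, 0.0134, 0.0], [0.0027, 0.0017, 0.0134, 0.0]]
```

>>> apply_moves --increments '[[[0.004,0.001,0.013,0],[0.003,0.001,0.013,0],[0.002,0.001,0.013,0]]]'

```text
t: 9.4
tcp_pos: [0.5948, -0.0275, 0.1148]
tool_rot: [0.545, 0.837, -0.047, -0.008]
force: [0.3, -0.4, 0.0]
finger_gap: 0.397
```

```bash
python3 - <<'E'
from go import *
go(onarc(275,.047)[:3],4)
p,d,s=snap('wrist','w10')
cv2.imwrite('pics/w10c.png',cv2.imread('pics/w10.png')[150:400,120:520])
E
```

```text
tip [ 0.5904 -0.0323  0.0471] th 114.0 toolz [-0.064 -0.071 -0.995] t 9.4 F [ 0.3 -0.4  0. ] gap 0.397
[[-0.0003, -0.0043, 0.0004, 0.0], [-0.0003, -0.0043, 0.0004, 0.0], [-0.0003, -0.0043, 0.0004, 0.0], [-0.0003, -0.0043, 0.0004, 0.0]]
```

View pics/w10c.png

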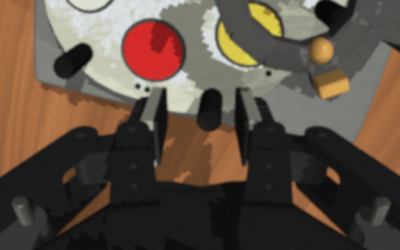

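>>> apply_moves --increments '[[[0,-0.01,-0.001,0],[0,-0.01,-0.001,0],[0,-0.01,-0.001,0]]]'

```text
t: 9.75
tcp_pos: [0.5764, -0.0374, 0.1181]
tool_rot: [0.545, 0.837, -0.039, 0.003]
force: [9.0, 4.9, -6.4]
finger_gap: 0.402
```

```bash
python3 - <<'E'
from go import *
go(onarc(270,.047)[:3],2)
p,d,s=snap('wrist','w11')
cv2.imwrite('pics/w11c.png',cv2.imread('pics/w11.png')[150:400,120:520])
E
```

```text
tip [ 0.5739 -0.0421  0.0503] th 114.0 toolz [-0.037 -0.068 -0.997] t 9.75 F [ 9.   4.9 -6.4] gap 0.402
[[0.001, -0.0021, 0.0017, 0.0], [0.001, -0.0021, 0.0017, 0.0]]
```

View pics/w11c.png

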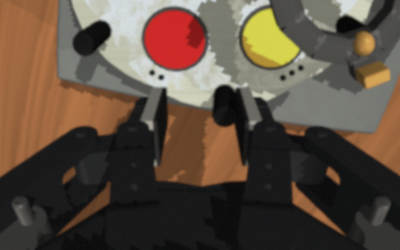

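>>> apply_moves --increments '[[[0.001,-0.012,0.001,0],[0.001,-0.012,0.001,0],[0.001,-0.008,0,0]]]'

```text
t: 10.1
tcp_pos: [0.5557, -0.0465, 0.1207]
tool_rot: [0.547, 0.836, -0.029, 0.017]
force: [13.5, 9.4, -9.2]
finger_gap: 0.401
```

```bash
python3 - <<'E'
from go import *
go(onarc(265,.047)[:3],2)
p,d,s=snap('wrist','w12');p,d,s=snap('side','s12')
cv2.imwrite('pics/w12c.png',cv2.imread('pics/w12.png')[150:400,120:520])
E
python3 wheel.py s12 side
```

```text
tip [ 0.5554 -0.051   0.0528] th 113.7 toolz [-0.003 -0.067 -0.998] t 10.1 F [13.5  9.4 -9.2] gap 0.401
[[0.0021, 0.0049, 0.0026, 0.0], [0.0021, 0.0049, 0.0026, 0.0]]
yellow 10 r 0.0534 wheel deg 5.7
green 10 r 0.0463 wheel deg 3.9
blue 50 r 0.0486 wheel deg -4.9
violet 22 r 0.0479 wheel deg -2.3
red 54 r 0.0518 wheel deg -3.0
```

View pics/w12c.png

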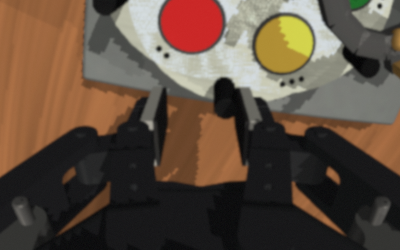

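>>> apply_moves --increments '[[[0,0.01,0,0],[0,0,0,0]]]'

```text
t: 10.4
tcp_pos: [0.5643, -0.0427, 0.1219]
tool_rot: [0.546, 0.837, -0.03, 0.017]
force: [-0.4, -0.1, 0.2]
finger_gap: 0.395
```

```bash
python3 - <<'E'
from go import *
go(onarc(265,.047)[:3],2)
p,d,s=snap('wrist','w13');p,d,s=snap('side','s13')
cv2.imwrite('pics/w13c.png',cv2.imread('pics/w13.png')[150:400,120:520])
E
python3 wheel.py s13 side
```

```text
tip [ 0.564  -0.0473  0.0541] th 113.8 toolz [-0.005 -0.068 -0.998] t 10.4 F [-0.4 -0.1  0.2] gap 0.395
[[0.0022, 0.0003, 0.0034, 0.0], [0.0022, 0.0003, 0.0034, 0.0]]
yellow 9 r 0.0531 wheel deg 5.3
green 9 r 0.0461 wheel deg 3.3
blue 51 r 0.0488 wheel deg -5.7
violet 19 r 0.0464 wheel deg -3.0
red 54 r 0.0519 wheel deg -3.7
```

View pics/w13c.png

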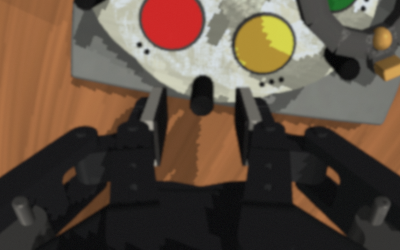

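>>> apply_moves --increments '[[[0,0,-0.02,0],[0,0,-0.04,0],[0,0,-0.04,0]]]'

```text
t: 10.8
tcp_pos: [0.5578, -0.0357, 0.2177]
tool_rot: [0.547, 0.837, -0.034, 0.006]
force: [0.9, -0.6, 0.5]
finger_gap: 0.395
```

>>> apply_moves --increments '[[[-0.045,0,-0.02,0],[-0.045,0,-0.02,0],[-0.045,0,-0.01,0],[-0.045,0,-0.01,0]]]'

```text
t: 11.2
tcp_pos: [0.6289, -0.1942, 0.2927]
tool_rot: [0.543, 0.839, -0.035, 0.003]
force: [1.0, 0.5, 0.4]
finger_gap: 0.398
```

```bash
python3 - <<'E'
from go import *
p,d,s=snap('wrist','w14');p,d,s=snap('side','s14');p,d,s=snap('top','t14')
go([.5,.1,.2],1)
a=cv2.imread('pics/s14.png');b=cv2.imread('pics/t14.png');cv2.imwrite('pics/s14c.png',np.hstack([cv2.resize(a[150:270,260:380],(400,400),interpolation=cv2.INTER_CUBIC),cv2.resize(b[140:260,245:365],(400,400),interpolation=cv2.INTER_CUBIC)]))
E
python3 wheel.py s14 side;python3 wheel.py t14 top; echo init;python3 wheel.py s1 side;python3 wheel.py top0 top
```

```text
tip [ 0.6278 -0.2006  0.2248] th 114.1 toolz [-0.03  -0.064 -0.998] t 11.35 F [-0.6  0.7  0.4] gap 0.397
[[0.3274, 0.0063, 0.0093, 0.0]]
yellow 9 r 0.0531 wheel deg 5.3
green 9 r 0.046 wheel deg 2.7
blue 51 r 0.0488 wheel deg -5.7
violet 17 r 0.0462 wheel deg 2.5
red 51 r 0.051 wheel deg -4.7
yellow 39 r 0.0463 wheel deg 6.4
green 98 r 0.0517 wheel deg -3.7
blue 78 r 0.0508 wheel deg -9.8
red 123 r 0.0489 wheel deg -5.6
init
yellow 65 r 0.049 wheel deg 119.1
green 54 r 0.0484 wheel deg 120.7
blue 50 r 0.0503 wheel deg 121.7
violet 22 r 0.0516 wheel deg 120.7
red 31 r 0.0482 wheel deg 124.4
yellow 122 r 0.0507 wheel deg 120.6
green 117 r 0.0507 wheel deg 119.5
blue 122 r 0.0498 wheel deg 119.2
violet 110 r 0.0491 wheel deg 119.9
red 106 r 0.0516 wheel deg 120.9
```

View pics/s14c.png

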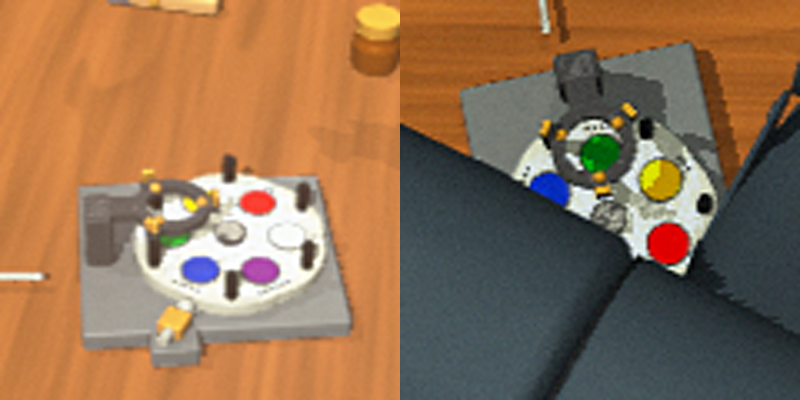

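```bash
python3 - <<'E'
from go import *
x=onarc(147,.12);print(x)
go(x[:3],8,160-114)
E
```

```text
(np.float64(0.48204452965917877), np.float64(0.05440170758329907), 0.12, 160.5)
tip [ 0.6278 -0.2006  0.2248] th 114.1 toolz [-0.03  -0.064 -0.998] t 11.35 F [-0.6  0.7  0.4] gap 0.397
[[0.0371, -0.003, 0.0116, -5.75], [0.0372, 0.0007, 0.0116, -5.75], [0.037, 0.0044, 0.0116, -5.75], [0.0363, 0.0081, 0.0116, -5.75], [0.0353, 0.0117, 0.0116, -5.75]]
[[0.034, 0.0152, 0.0116, -5.75], [0.0323, 0.0185, 0.0116, -5.75], [0.0303, 0.0216, 0.0116, -5.75]]
```

>>> apply_moves --increments '[[[0.037,-0.003,0.01,-6],[0.037,0.001,0.01,-6],[0.037,0.004,0.01,-6],[0.036,0.008,0.01,-6],[0.035,0.012,0.01,-6]]]'

```text
t: 11.85
tcp_pos: [0.5294, -0.0346, 0.2315]
tool_rot: [0.302, 0.952, -0.035, -0.008]
force: [0.1, 0.5, 0.3]
finger_gap: 0.401
```

```bash
python3 - <<'E'
from go import *
x=onarc(147,.12)
go(x[:3],3,160-144)
E
```

```text
tip [ 0.527  -0.0388  0.1637] th 144.8 toolz [-0.036 -0.062 -0.997] t 11.85 F [0.1 0.5 0.3] gap 0.401
[[0.0302, 0.0177, 0.0131, -5.33], [0.0285, 0.0205, 0.0131, -5.33], [0.0264, 0.023, 0.0131, -5.33]]
```

>>> apply_moves --increments '[[[0.03,0.018,0.012,-5.3],[0.028,0.02,0.012,-5.3],[0.012,0.01,0.008,-5],[0,0,0,0]]]'

```text
t: 12.25
tcp_pos: [0.4767, 0.0508, 0.1922]
tool_rot: [0.16, 0.986, -0.034, -0.024]
force: [0.7, 0.8, 1.1]
finger_gap: 0.399
```

```bash
python3 - <<'E'
from go import *
p,d,s=snap('wrist','w15')
x=onarc(147,.09)
go(x[:3],2,0)
cv2.imwrite('pics/w15c.png',cv2.imread('pics/w15.png')[100:400,120:520])
E
```

```text
tip [0.4738 0.046  0.1249] th 161.3 toolz [-0.057 -0.059 -0.997] t 12.3 F [-0.2 -0.8 -0.4] gap 0.398
[[-0.0032, 0.0066, 0.0169, 0.0], [-0.0032, 0.0066, 0.0169, 0.0]]
```

View pics/w15c.png

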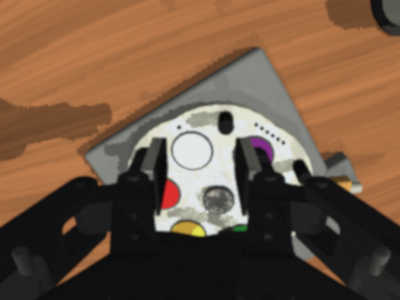

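```bash
python3 - <<'E'
from go import *
s=manip.sense()
for v in (228,231): 
    X=wray(346,v,s,.06); d=X[:2]-HUB; print(X.round(4),np.hypot(*d).round(4),((np.degrees(np.arctan2(d[1],d[0]))-VA)%360).round(1))
X=wray(120+217,100+198,s,.04);print('hub',X)
go(onarc(147,.085)[:3],2)
E
```

```text
[0.4838 0.0556 0.06  ] 0.0727 145.7
[0.486  0.0549 0.06  ] 0.0705 145.5
hub [0.54864052 0.02820968 0.04      ]
tip [0.4738 0.046  0.1249] th 161.3 toolz [-0.057 -0.059 -0.997] t 12.3 F [-0.2 -0.8 -0.4] gap 0.398
[[-0.0033, 0.0067, 0.0194, 0.0], [-0.0033, 0.0067, 0.0194, 0.0]]
```

>>> apply_moves --increments '[[[-0.005,0.007,0.019,0],[-0.004,0.006,0.018,0]]]'

```text
t: 12.5
tcp_pos: [0.4896, 0.0567, 0.1565]
tool_rot: [0.163, 0.986, -0.034, -0.02]
force: [0.3, 0.4, 0.1]
finger_gap: 0.402
```

```bash
python3 go.py .4835 .0545 .047 2
```

```text
tip [0.4862 0.0526 0.0887] th 161.1 toolz [-0.051 -0.06  -0.997] t 12.5 F [0.3 0.4 0.1] gap 0.402
[[0.001, 0.002, 0.0208, 0.0], [0.001, 0.002, 0.0208, 0.0]]
```

>>> apply_moves --increments '[[[0,0.002,0.02,0],[0,0.001,0.018,0],[0,0,0,0]]]'

```text
t: 12.8
tcp_pos: [0.491, 0.0551, 0.1171]
tool_rot: [0.167, 0.985, -0.034, -0.019]
force: [0.7, -0.2, -0.0]
finger_gap: 0.397
```

```bash
python3 - <<'E'
from go import *
p,d,s=snap('wrist','w16')
go(onarc(150,.047)[:3],2)
cv2.imwrite('pics/w16c.png',cv2.imread('pics/w16.png')[100:400,120:520])
E
```

```text
tip [0.4885 0.0509 0.0502] th 160.7 toolz [-0.046 -0.061 -0.997] t 12.85 F [ 0.8 -0.3 -0. ] gap 0.402
[[0.0035, -0.0012, 0.0018, 0.0], [0.0035, -0.0012, 0.0018, 0.0]]
```

View pics/w16c.png

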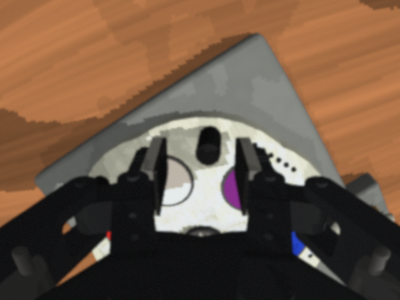

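>>> apply_moves --increments '[[[0.007,-0.001,0.001,0],[0,-0.001,0,0],[0,0,0,0]]]' --fingers 0.2

```text
t: 13.15
tcp_pos: [0.4856, 0.0543, 0.1199]
tool_rot: [0.168, 0.985, -0.034, -0.015]
force: [-0.9, -0.5, 0.7]
finger_gap: 0.202
```

```bash
python3 - <<'E'
from go import *
p,d,s=snap('side','s16')
go(onarc(150,.047)[:3],2)
E
python3 wheel.py s16 side
```

```text
tip [0.4827 0.0502 0.052 ] th 160.6 toolz [-0.042 -0.062 -0.997] t 13.2 F [-0.7  0.7  0.2] gap 0.202
[[0.0009, 0.0001, 0.0025, 0.0], [0.0009, 0.0001, 0.0025, 0.0]]
yellow 15 r 0.0533 wheel deg 7.6
green 11 r 0.0443 wheel deg 5.3
blue 52 r 0.0486 wheel deg -1.3
violet 16 r 0.0473 wheel deg 5.5
red 53 r 0.0514 wheel deg 0.8
```

>>> apply_moves --increments '[[[0,0,0,0],[0,0,-0.02,0],[0,0,-0.04,0],[0,0,-0.04,0]]]' --fingers 0.35

```text
t: 13.6
tcp_pos: [0.4867, 0.0604, 0.2188]
tool_rot: [0.168, 0.985, -0.035, -0.022]
force: [0.9, -0.6, 0.0]
finger_gap: 0.349
```

```bash
python3 - <<'E'
from go import *
p,d,s=snap('side','s17');p,d,s=snap('wrist','w17')
go([.439,.2395,.16],4,-13)
a=cv2.imread('pics/s17.png');b=cv2.imread('pics/w17.png')
cv2.imwrite('pics/s17c.png',np.hstack([cv2.resize(a[150:270,260:380],(400,400),interpolation=cv2.INTER_CUBIC),b[:,120:520]]))
E
python3 wheel.py s17 side
```

```text
tip [0.4873 0.0563 0.1547] th 160.6 toolz [-0.041 -0.062 -0.997] t 13.7 F [ 0.2 -0.4  0.2] gap 0.348
[[0.0266, 0.039, -0.0037, 3.25], [0.0288, 0.0375, -0.0037, 3.25], [0.0309, 0.0358, -0.0037, 3.25], [0.0329, 0.034, -0.0037, 3.25]]
yellow 15 r 0.0533 wheel deg 7.6
green 10 r 0.0443 wheel deg 5.9
blue 55 r 0.049 wheel deg -0.9
violet 9 r 0.051 wheel deg 10.6
red 53 r 0.0515 wheel deg 0.7
```

View pics/s17c.png

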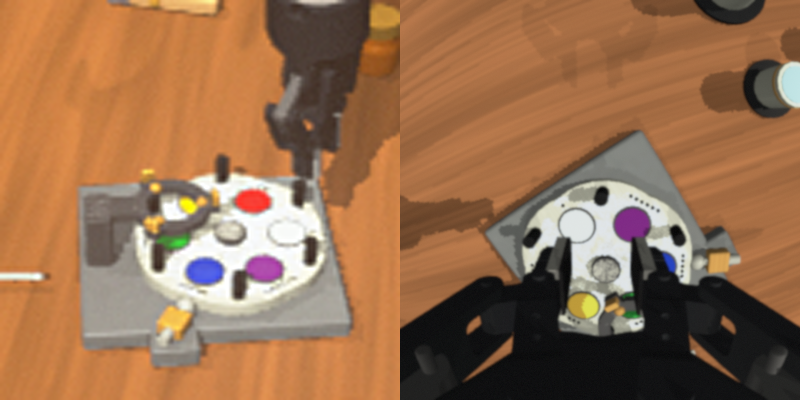

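```bash
python3 - <<'E'
from go import *
go([.439,.2395,.15],13,56-160.6)
E
```

```text
tip [0.4873 0.0563 0.1547] th 160.6 toolz [-0.041 -0.062 -0.997] t 13.7 F [ 0.2 -0.4  0.2] gap 0.348
[[0.0082, 0.0121, -0.0004, 8.05], [0.0098, 0.0108, -0.0004, 8.05], [0.0112, 0.0093, -0.0004, 8.05], [0.0124, 0.0077, -0.0004, 8.05], [0.0133, 0.0059, -0.0004, 8.05]]
[[0.014, 0.0039, -0.0004, 8.05], [0.0144, 0.0019, -0.0004, 8.05], [0.0146, -0.0001, -0.0004, 8.05], [0.0144, -0.0022, -0.0004, 8.05], [0.014, -0.0042, -0.0004, 8.05]]
[[0.0133, -0.0061, -0.0004, 8.05], [0.0123, -0.0079, -0.0004, 8.05], [0.0111, -0.0095, -0.0004, 8.05]]
```

>>> apply_moves --increments '[[[0.008,0.012,-0.003,8],[0.01,0.011,-0.003,8],[0.011,0.009,-0.002,8],[0.012,0.008,-0.002,8],[0.013,0.006,-0.002,8]]]' --fingers 0.85

```text
t: 14.2
tcp_pos: [0.4722, 0.1317, 0.2309]
tool_rot: [0.508, 0.86, -0.038, -0.001]
force: [-0.2, -0.3, -0.2]
finger_gap: 0.848
```

>>> apply_moves --increments '[[[0.014,0.004,-0.002,8],[0.014,0.002,-0.002,8],[0.014,0,-0.002,8],[0.014,-0.002,-0.002,8],[0.014,-0.004,-0.002,8]]]'

```text
t: 14.7
tcp_pos: [0.4538, 0.2042, 0.234]
tool_rot: [0.781, 0.623, -0.039, 0.011]
force: [-0.5, 0.5, -0.3]
finger_gap: 0.854
```

```bash
python3 - <<'E'
from go import *
s,p,th=state()
go([.439,.2395,.15],3,56-th)
E
```

```text
tip [0.4505 0.1998 0.1662] th 77.2 toolz [-0.048 -0.065 -0.997] t 14.7 F [-0.5  0.5 -0.3] gap 0.854
[[0.0124, -0.0065, 0.0047, np.float64(7.07)], [0.0115, -0.008, 0.0047, np.float64(7.07)], [0.0105, -0.0094, 0.0047, np.float64(7.07)]]
```

>>> apply_moves --increments '[[[0.012,-0.007,0.003,8],[0.011,-0.008,0.003,8],[0.005,-0.005,0.003,6],[0,0,0,0]]]'

```text
t: 15.1
tcp_pos: [0.4409, 0.2389, 0.2206]
tool_rot: [0.889, 0.456, -0.038, 0.018]
force: [-0.0, -0.2, -0.6]
finger_gap: 0.851
```

```bash
python3 - <<'E'
from go import *
p,d,s=snap('top','t18');p,d,s=snap('wrist','w18')
s=manip.sense()
go([.439,.2395,.09],3)
a=cv2.imread('pics/t18.png');b=cv2.imread('pics/w18.png')
cv2.imwrite('pics/t18c.png',np.hstack([cv2.resize(a[140:260,245:365],(400,400),interpolation=cv2.INTER_CUBIC),b[:,120:520]]))
E
python3 wheel.py t18 top
```

```text
tip [0.4381 0.2338 0.1532] th 54.4 toolz [-0.051 -0.066 -0.996] t 15.2 F [-0.4  0.7 -0.4] gap 0.849
[[0.0035, -0.0008, 0.0209, 0.0], [0.0035, -0.0008, 0.0209, 0.0], [0.0035, -0.0008, 0.0209, 0.0]]
yellow 54 r 0.0466 wheel deg 8.7
green 105 r 0.0513 wheel deg 0.7
blue 119 r 0.0511 wheel deg -0.3
violet 113 r 0.0507 wheel deg -1.2
red 121 r 0.0491 wheel deg -0.7
```

View pics/t18c.png

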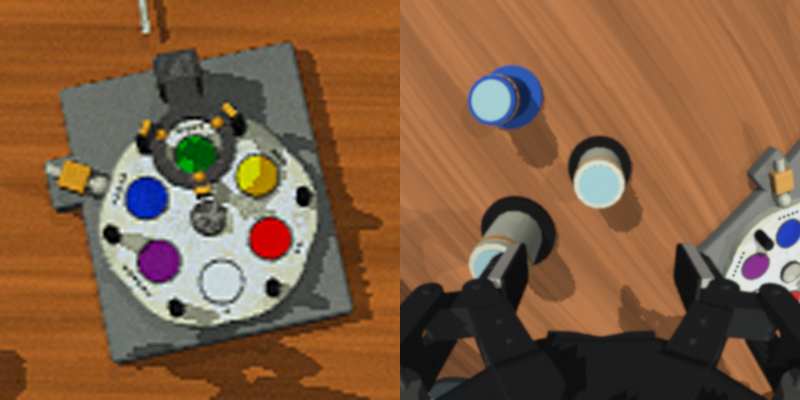

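```bash
python3 - <<'E'
from go import *
s=manip.sense()
b=cv2.imread('pics/w18.png');hsv=cv2.cvtColor(b,cv2.COLOR_BGR2HSV)
m=((hsv[...,0]>85)&(hsv[...,0]<110)&(hsv[...,1]>30)&(hsv[...,1]<140)&(hsv[...,2]>130)).astype(np.uint8)
k,l,st,ce=cv2.connectedComponentsWithStats(m)
for i in range(1,k):
    if st[i,4]>200: print(st[i],ce[i].round(1),wray(*ce[i],s,.055).round(4))
X=wray(120+92-0+120-12,0,s,.05)
h=wray(793-400+120,271,s,.04);print('hub',h)
for z in(.09,): go([.4395,.2400,z],3)
E
```

```text
[ 191   79   40   43 1372] [210.6  99.8] [0.4125 0.3423 0.055 ]
[ 299  166   40   38 1201] [318.7 184.5] [0.4394 0.2389 0.055 ]
[194 250  26  28 322] [203.5 260.6] [0.3105 0.2415 0.055 ]
hub [0.55382809 0.03034105 0.04      ]
tip [0.4381 0.2338 0.1532] th 54.4 toolz [-0.051 -0.066 -0.996] t 15.2 F [-0.4  0.7 -0.4] gap 0.849
[[0.0037, -0.0008, 0.0208, 0.0], [0.0037, -0.0008, 0.0208, 0.0], [0.0037, -0.0008, 0.0208, 0.0]]
```

>>> apply_moves --increments '[[[0.004,-0.001,0.025,0],[0.004,-0.001,0.025,0],[0.003,-0.001,0.02,0],[0,0,0,0]]]' --fingers 1.0

```text
t: 15.6
tcp_pos: [0.4443, 0.2429, 0.1496]
tool_rot: [0.887, 0.459, -0.035, 0.019]
force: [-0.3, 0.9, -0.6]
finger_gap: 1.006
```

```bash
python3 - <<'E'
from go import *
p,d,s=snap('wrist','w19')
s=manip.sense()
hsv=cv2.cvtColor(cv2.imread('pics/w19.png'),cv2.COLOR_BGR2HSV)
m=((hsv[...,0]>85)&(hsv[...,0]<110)&(hsv[...,1]>30)&(hsv[...,1]<140)&(hsv[...,2]>130)).astype(np.uint8)
k,l,st,ce=cv2.connectedComponentsWithStats(m)
for i in range(1,k):
    if st[i,4]>200: print(st[i],ce[i].round(1),wray(*ce[i],s,.055).round(4))
go([.4385,.238,.018],3)
E
```

```text
[ 143   88   52   59 2389] [168.4 117.1] [0.4126 0.3429 0.055 ]
[ 290  209   55   49 2127] [316.7 232.7] [0.4396 0.2392 0.055 ]
tip [0.442  0.2386 0.0829] th 54.7 toolz [-0.044 -0.065 -0.997] t 15.65 F [-0.6 -0.4  0.2] gap 0.999
[[0.0009, -0.0009, 0.0216, 0.0], [0.0009, -0.0009, 0.0216, 0.0], [0.0009, -0.0009, 0.0216, 0.0]]
```

View pics/w19.png

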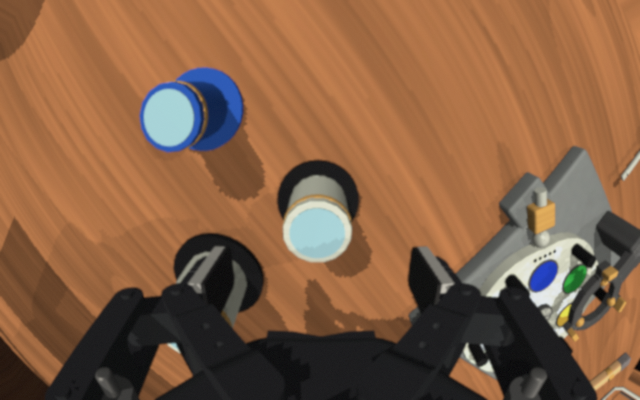

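>>> apply_moves --increments '[[[0.001,-0.001,0.022,0],[0.001,-0.001,0.022,0],[0.001,0,0.012,0]]]'

```text
t: 15.95
tcp_pos: [0.4467, 0.243, 0.0978]
tool_rot: [0.887, 0.46, -0.029, 0.02]
force: [0.5, 0.0, 0.7]
finger_gap: 1.005
```

```bash
python3 - <<'E'
from go import *
go([.4385,.238,.018],1)
print(manip.sense()['tcp_pos'])
p,d,s=snap('wrist','w20')
E
```

```text
tip [0.4444 0.2387 0.03  ] th 54.8 toolz [-0.033 -0.062 -0.998] t 15.95 F [0.5 0.  0.7] gap 1.005
[[-0.0032, -0.0045, 0.0122, 0.0]]
[0.44671962 0.24297064 0.09784918]
```

View pics/w20.png

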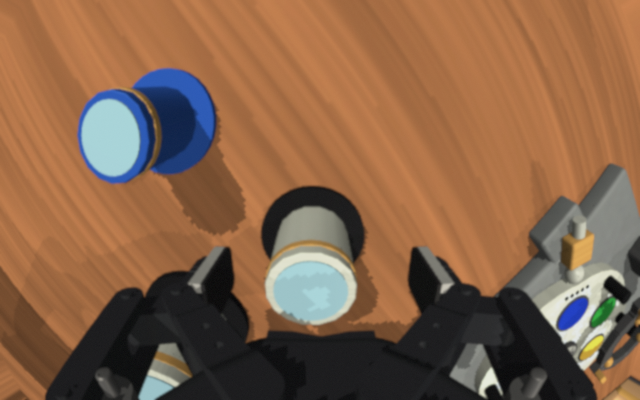

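>>> apply_moves --increments '[[[-0.003,-0.004,0.01,0],[-0.001,-0.001,0.001,0]]]'

```text
t: 16.2
tcp_pos: [0.441, 0.2417, 0.0871]
tool_rot: [0.887, 0.46, -0.029, 0.02]
force: [-0.7, 0.3, -1.2]
finger_gap: 1.0
```

```bash
python3 - <<'E'
from go import *
go([.4385,.238,.018],1)
print(manip.sense()['tcp_pos'])
E
```

```text
tip [0.4388 0.2374 0.0193] th 54.8 toolz [-0.033 -0.062 -0.998] t 16.2 F [-0.7  0.3 -1.2] gap 1.0
[[0.0004, -0.0006, 0.0012, 0.0]]
[0.44103031 0.24166353 0.08709346]
```

>>> apply_moves --increments '[[[0,0,0,0],[0,0,-0.001,0],[0,0,0,0],[0,0,-0.001,0],[0,0,0,0]]]' --fingers 0.0 --newtons 50

```text
t: 16.7
tcp_pos: [0.4435, 0.2424, 0.0926]
tool_rot: [0.887, 0.46, -0.026, 0.021]
force: [0.2, 0.5, -2.6]
finger_gap: 0.46
```

```bash
python3 - <<'E'
from go import *
go([.4385,.238,.018],1)
p,d,s=snap('wrist','w21');p,d,s=snap('side','s21')
a=cv2.imread('pics/s21.png');b=cv2.imread('pics/w21.png')
cv2.imwrite('pics/s21c.png',np.hstack([cv2.resize(a[200:350,300:450],(400,400),interpolation=cv2.INTER_CUBIC),b[:,120:520]]))
E
```

```text
tip [0.4417 0.2383 0.0248] th 54.8 toolz [-0.026 -0.06  -0.998] t 16.7 F [ 0.2  0.5 -2.6] gap 0.46
[[-0.0016, -0.0025, 0.0068, 0.0]]
```

View pics/s21c.png

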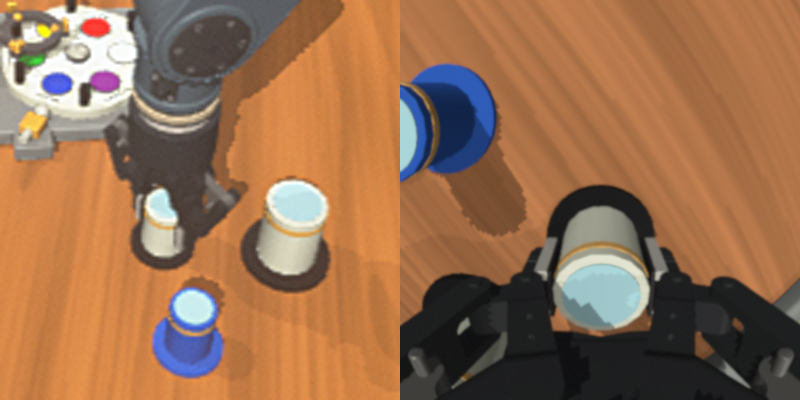

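>>> apply_moves --increments '[[[0,0,-0.015,0],[0,0,-0.025,0],[0,0,-0.03,0],[0,0,-0.03,0],[0,0,-0.02,0]]]'

```text
t: 17.3
tcp_pos: [0.444, 0.2486, 0.2114]
tool_rot: [0.887, 0.46, -0.032, 0.019]
force: [0.0, -1.0, -2.3]
finger_gap: 0.451
```

```bash
python3 - <<'E'
from go import *
s,p,th=state();R=Rn.from_quat(s['tool_rot']).as_matrix()
go([.6,.041,.155],10)
print(p)
p,d,s=snap('wrist','w22')
E
```

```text
tip [0.4413 0.2443 0.1436] th 54.8 toolz [-0.04  -0.064 -0.997] t 17.3 F [ 0.  -1.  -2.3] gap 0.451
[[-0.0075, 0.0247, -0.0005, 0.0], [-0.0075, 0.0247, -0.0005, 0.0], [-0.0075, 0.0247, -0.0005, 0.0], [-0.0075, 0.0247, -0.0005, 0.0], [-0.0075, 0.0247, -0.0005, 0.0]]
[[-0.0075, 0.0247, -0.0005, 0.0], [-0.0075, 0.0247, -0.0005, 0.0], [-0.0075, 0.0247, -0.0005, 0.0], [-0.0075, 0.0247, -0.0005, 0.0], [-0.0075, 0.0247, -0.0005, 0.0]]
[0.44395949 0.24864083 0.21137028]
```

View pics/w22.png

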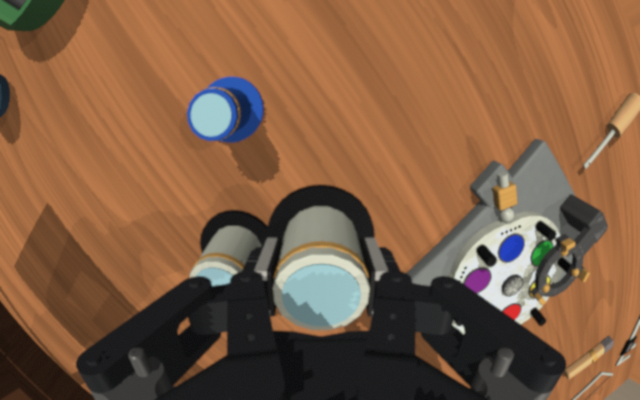

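>>> apply_moves --increments '[[[-0.006,0.015,-0.002,0],[-0.007,0.025,-0.002,0],[-0.007,0.025,-0.002,0],[-0.008,0.025,-0.002,0],[-0.008,0.025,-0.002,0]]]'

```text
t: 17.85
tcp_pos: [0.5183, 0.1501, 0.2235]
tool_rot: [0.886, 0.463, -0.034, 0.019]
force: [0.0, 0.7, -2.1]
finger_gap: 0.453
```

```bash
python3 go.py .6 .041 .155 5
```

```text
tip [0.5154 0.1457 0.1557] th 55.2 toolz [-0.042 -0.065 -0.997] t 17.85 F [ 0.   0.7 -2.1] gap 0.453
[[-0.0075, 0.0258, 0.0008, 0.0], [-0.0075, 0.0258, 0.0008, 0.0], [-0.0075, 0.0258, 0.0008, 0.0], [-0.0075, 0.0258, 0.0008, 0.0], [-0.0075, 0.0258, 0.0008, 0.0]]
```

>>> apply_moves --increments '[[[-0.007,0.025,0,0],[-0.007,0.025,0,0],[-0.007,0.025,0,0],[-0.006,0.018,0,0],[-0.003,0.009,0,0]]]'

```text
t: 18.35
tcp_pos: [0.587, 0.0561, 0.2183]
tool_rot: [0.887, 0.461, -0.039, 0.017]
force: [-0.1, 0.6, -1.6]
finger_gap: 0.458
```

```bash
python3 go.py .6 .041 .155 2; python3 - <<'E'
from go import *
for n in('top','side','wrist'):
    snap(n,n+'23')
a=cv2.imread('pics/top23.png');b=cv2.imread('pics/side23.png')
cv2.imwrite('pics/c23.png',np.hstack([cv2.resize(b[150:270,260:380],(400,400),interpolation=cv2.INTER_CUBIC),cv2.resize(a[120:240,245:365],(400,400),interpolation=cv2.INTER_CUBIC)]))
E
```

```text
tip [0.5834 0.0516 0.1506] th 54.9 toolz [-0.053 -0.066 -0.996] t 18.35 F [-0.1  0.6 -1.6] gap 0.458
[[0.0003, 0.0098, -0.0023, 0.0], [0.0003, 0.0098, -0.0023, 0.0]]
```

View pics/c23.png

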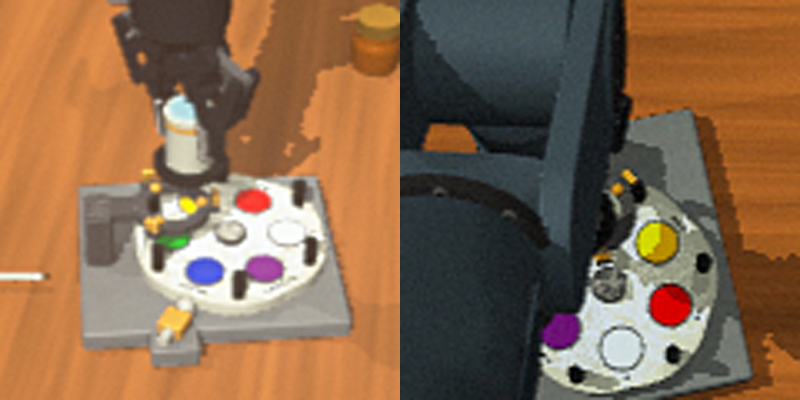

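View pics/wrist23.png

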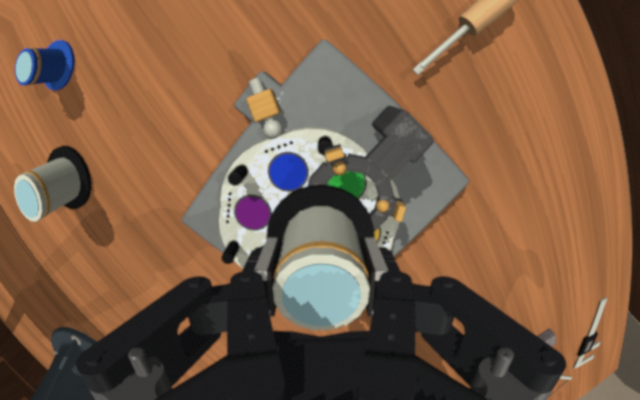

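```bash
cat > lens.py <<'E'
from go import *
M0=None
def toolpt(u,v,ztool):
    c=manip.camera_model('wrist');M=np.array(c['mount']);K=np.array(c['mtx'])
    x,y=(u-K[0,2])/K[0,0],(v-K[1,2])/K[1,1]; t=np.hypot(x,y); r=np.array([np.sin(t)*x/t,np.sin(t)*y/t,np.cos(t)])
    o=M[:3,3]; d=M[:3,:3]@r; return o+d*(ztool-o[2])/d[2]
def glass(fn):
    hsv=cv2.cvtColor(cv2.imread(f'pics/{fn}.png'),cv2.COLOR_BGR2HSV)
    m=((hsv[...,0]>85)&(hsv[...,0]<115)&(hsv[...,1]>25)&(hsv[...,1]<150)&(hsv[...,2]>90)).astype(np.uint8)
    m[:240]=0;m[:,:265]=0;m[:,375:]=0
    k,l,st,ce=cv2.connectedComponentsWithStats(m); i=1+st[1:,4].argmax()
    c=max(cv2.findContours((l==i).astype(np.uint8),0,2)[0],key=len); e=cv2.fitEllipse(cv2.convexHull(c)); return e[0],e[1],st[i]
if __name__=='__main__':
    for f in('w21','w22','wrist23'):
        e=glass(f); print(f,e, toolpt(*e[0],.037).round(4))
    # grip pose
    R=Rn.from_quat([.887,.46,-.026,.021]).as_matrix(); t=np.array([.4435,.2424,.0926])
    T=toolpt(*glass('w21')[0],.037); print('lens top world at grip',R@T+t)
    und=R.T@(np.array([*(R@T+t)[:2],0])-t); print('underside in tool',und)
    s,p,th=state(); Rc=Rn.from_quat(s['tool_rot']).as_matrix(); print('underside now',Rc@und+p,'lens axis',Rc@R.T@[0,0,1])
E
python3 lens.py
```

```text
w21 ((320.80218505859375, 294.611328125), (61.354652404785156, 78.04849243164062), array([ 282,  264,   78,   62, 3782], dtype=int32)) [-0.002  0.     0.037]
w22 ((320.80059814453125, 294.6526794433594), (61.3704833984375, 78.18130493164062), array([ 282,  264,   79,   62, 3787], dtype=int32)) [-0.002  0.     0.037]
wrist23 ((320.7790222167969, 294.5533142089844), (61.35280990600586, 78.05293273925781), array([ 282,  264,   78,   62, 3783], dtype=int32)) [-0.0019 -0.      0.037 ]
lens top world at grip [0.44137258 0.23852421 0.05581205]
underside in tool [ 0.00167928 -0.00074335  0.0926873 ]
underside now [0.58125465 0.05359455 0.12630607] lens axis [0.02722906 0.0044019  0.99961953]
```

```bash
python3 - <<'E'
import cv2
a=cv2.imread('pics/wrist23.png');cv2.imwrite('pics/w23z.png',cv2.resize(a[120:260,280:440],None,fx=4.2,fy=4.2,interpolation=cv2.INTER_CUBIC))
E
```

```text
(no output)
```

View pics/w23z.png

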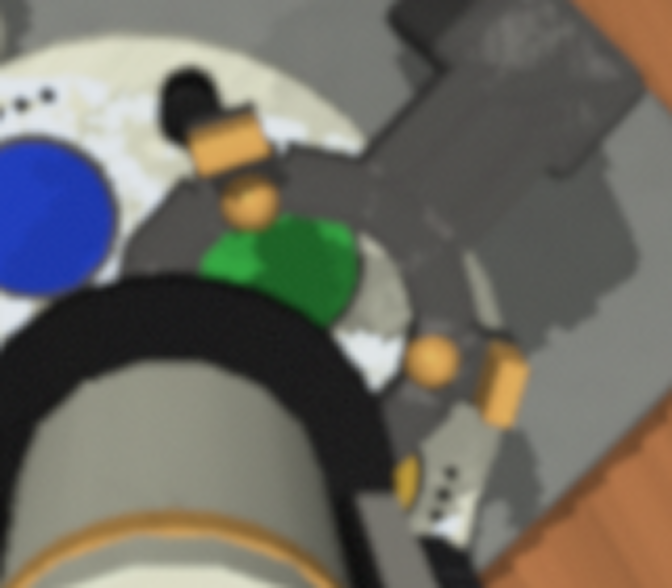

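```bash
python3 - <<'E'
from lens import *
s=manip.sense()
A=wray(339.5,168.1,s,.077);C=wray(382.9,205.7,s,.077);print(A,C,np.linalg.norm(A-C))
d=(A-C)[:2]; ang=np.degrees(np.arctan2(d[1],d[0]))-90; m=(A+C)[:2]/2; ex=np.array([np.cos(np.radians(13.4)),np.sin(np.radians(13.4))])
print('yaw',ang,'mount',m-.0125*ex)
print(HUB+.05*ex)
H=wray(0,0,s,.04)
# green in top/hub by top0: pads in top18
a=cv2.imread('pics/t18.png');cv2.imwrite('pics/t18z.png',cv2.resize(a[155:205,275:335],(720,600),interpolation=cv2.INTER_CUBIC))
a=cv2.imread('pics/s17.png');cv2.imwrite('pics/s17z.png',cv2.resize(a[195:235,290:340],(750,600),interpolation=cv2.INTER_CUBIC))
E
```

```text
[0.60652099 0.06659883 0.077     ] [0.61687204 0.02541436 0.077     ] 0.042465341467543605
yaw 14.108151336442432 mount [0.59953682 0.04310975]
[0.60043879 0.0412874 ]
```

View pics/t18z.png

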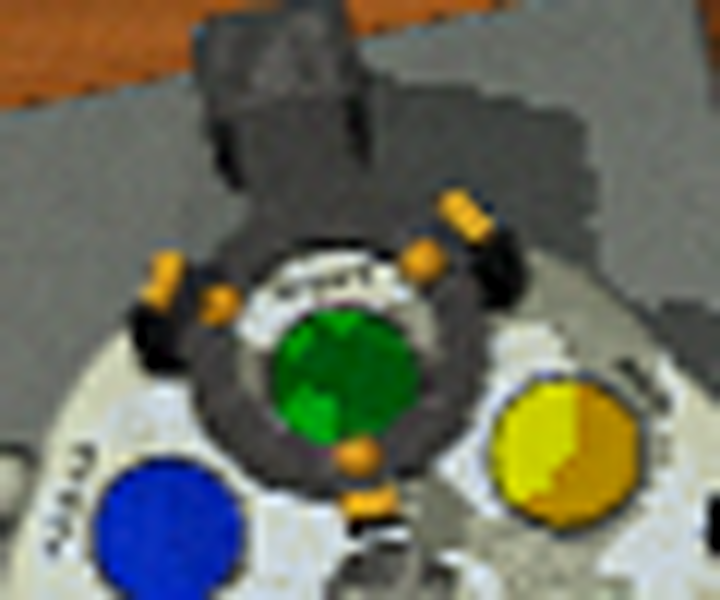

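View pics/s17z.png

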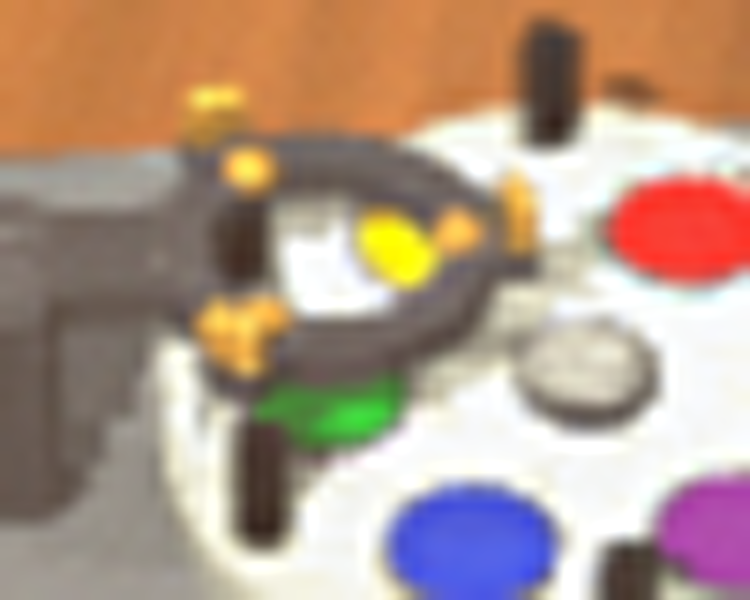

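```bash
python3 - <<'E'
from lens import *
P=np.array([plane('top',275+u/12-.5+.5/12,155+v/12-.5+.5/12,.077) for u,v in((220,304),(357,457),(423,261))]);print(P.round(4),P.mean(0))
C=plane('side',290+249/15-.5,195+168/15-.5,.077);B=plane('side',290+459/15-.5,195+228/15-.5,.077);print('side',B,C)
# center from b,c: mid + 12.5mm opposite... b at 180, c at 300: mid at 240deg r=12.5
y=np.radians(13.4+60);print((B+C)[:2]/2+.0125*np.array([np.cos(y),np.sin(y)]))
s,p,th=state(); R=Rn.from_quat(s['tool_rot']).as_matrix()
und=np.array([.0017,-.0007,.0927]); L=R@und+p; print('lens',L)
for T in ((.6,.0422,.100),): 
    d=np.array(T)-L; print(d, (R.T@d).round(4))
E
```

```text
[[0.6068 0.0662 0.077 ]
 [0.5752 0.0367 0.077 ]
 [0.6171 0.0245 0.077 ]] [0.59969942 0.04244181 0.077     ]
side [0.57578858 0.03655225 0.077     ] [0.61743062 0.0261452  0.077     ]
[0.60018071 0.04332776]
lens [0.5813013  0.05358572 0.12629138]
[ 0.0186987  -0.01138572 -0.02629138] [0.0036 0.022  0.0259]
```

```bash
cat > pl.py <<'E'
from lens import *
import sys
s,p,th=state(); R=Rn.from_quat(s['tool_rot']).as_matrix()
und=np.array([.0017,-.0007,.0927]); L=R@und+p
Rg=Rn.from_quat([.887,.46,-.026,.021]).as_matrix()
T=np.array([.5998,.0428,float(sys.argv[1])]); print('lens',L.round(4),'axis',(R@Rg.T@[0,0,1]).round(3),'toolz',R[:,2].round(3),'d',(T-L).round(4),'tool d',(R.T@(T-L)).round(4),'t',s['t'],'F',s['force'].round(1),'gap',round(s['finger_gap'],3))
E
python3 pl.py .118
```

```text
lens [0.5813 0.0536 0.1263] axis [0.027 0.004 1.   ] toolz [-0.054 -0.066 -0.996] d [ 0.0185 -0.0108 -0.0083] tool d [0.0025 0.0214 0.008 ] t 18.5 F [-0.3  1.4 -1.8] gap 0.459
```

>>> apply_moves --increments '[[[0.001,0.01,0.001,0],[0.001,0.008,0.001,0],[0,0.003,0,0]]]'

```text
t: 18.8
tcp_pos: [0.6031, 0.0495, 0.216]
tool_rot: [0.885, 0.463, -0.04, 0.016]
force: [0.3, 0.1, -2.4]
finger_gap: 0.457
```

```bash
python3 pl.py .095
```

```text
lens [0.5983 0.0453 0.1236] axis [0.03  0.003 1.   ] toolz [-0.057 -0.065 -0.996] d [ 0.0015 -0.0025 -0.0286] tool d [0.0013 0.003  0.0285] t 18.8 F [ 0.3  0.1 -2.4] gap 0.457
```

>>> apply_moves --increments '[[[0.001,0.001,0.01,0],[0,0.001,0.01,0],[0,0,0.004,0]]]'

```text
t: 19.1
tcp_pos: [0.6045, 0.0484, 0.1909]
tool_rot: [0.885, 0.463, -0.039, 0.016]
force: [0.3, 0.8, -1.2]
finger_gap: 0.456
```

```bash
python3 pl.py .083;python3 - <<'E'
from go import *
for n in('side','wrist'): snap(n,n+'24')
b=cv2.imread('pics/side24.png');a=cv2.imread('pics/wrist24.png')
cv2.imwrite('pics/c24.png',np.hstack([cv2.resize(b[170:250,280:360],(400,400),interpolation=cv2.INTER_CUBIC),cv2.resize(a[140:260,250:430],(600,400),interpolation=cv2.INTER_CUBIC)[:,:400]]))
cv2.imwrite('pics/c24.png',np.hstack([cv2.resize(b[170:250,280:360],(400,400),interpolation=cv2.INTER_CUBIC),cv2.resize(a[120:260,250:430],(400,400),interpolation=cv2.INTER_CUBIC)]))
E
```

```text
lens [0.5998 0.0442 0.0983] axis [0.028 0.004 1.   ] toolz [-0.055 -0.065 -0.996] d [-0.     -0.0014 -0.0153] tool d [0.0001 0.0009 0.0154] t 19.1 F [ 0.3  0.8 -1.2] gap 0.456
```

View pics/c24.png

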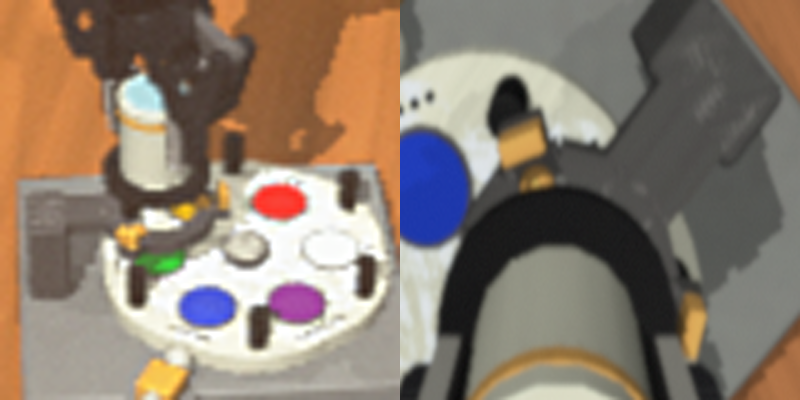

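>>> apply_moves --increments '[[[0,0.001,0.006,0],[0,0.001,0.004,0]]]'

```text
t: 19.4
tcp_pos: [0.6054, 0.0468, 0.1807]
tool_rot: [0.885, 0.463, -0.039, 0.016]
force: [0.1, -0.3, -1.9]
finger_gap: 0.456
```

```bash
python3 pl.py .078
```

```text
lens [0.6007 0.0426 0.0882] axis [0.029 0.003 1.   ] toolz [-0.055 -0.065 -0.996] d [-0.0009  0.0002 -0.0102] tool d [ 0.0005 -0.0008  0.0102] t 19.4 F [ 0.1 -0.3 -1.9] gap 0.456
```

>>> apply_moves --increments '[[[0,0,0.003,0],[0,0,0.001,0]]]'

```text
t: 19.6
tcp_pos: [0.6052, 0.0464, 0.176]
tool_rot: [0.885, 0.463, -0.04, 0.016]
force: [-0.0, 0.3, -1.9]
finger_gap: 0.455
```

```bash
python3 pl.py .078;python3 - <<'E'
from go import *
for n in('side','wrist'): snap(n,n+'25')
b=cv2.imread('pics/side25.png');a=cv2.imread('pics/wrist25.png')
cv2.imwrite('pics/c25.png',np.hstack([cv2.resize(b[170:250,280:360],(400,400),interpolation=cv2.INTER_CUBIC),cv2.resize(a[120:260,250:430],(400,400),interpolation=cv2.INTER_CUBIC)]))
E
```

```text
lens [0.6004 0.0422 0.0835] axis [0.029 0.003 1.   ] toolz [-0.055 -0.065 -0.996] d [-0.0006  0.0006 -0.0055] tool d [ 0.0006 -0.0008  0.0055] t 19.6 F [-0.   0.3 -1.9] gap 0.455
```

View pics/c25.png

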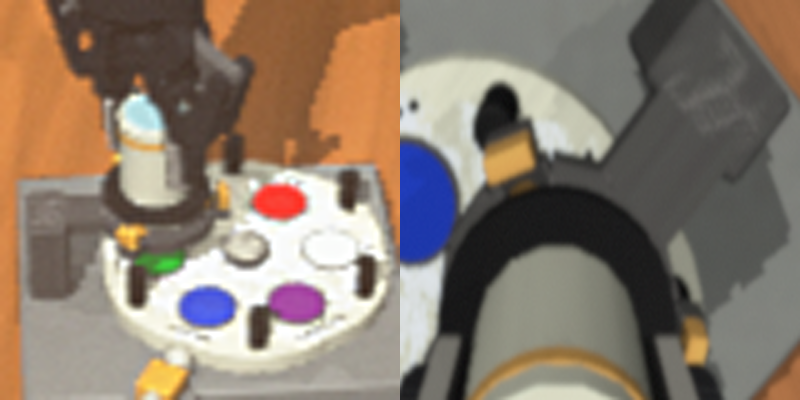

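>>> apply_moves --increments '[[[0,0,0.002,0],[0,0,0.001,0]]]'

```text
t: 19.9
tcp_pos: [0.6054, 0.0461, 0.1736]
tool_rot: [0.885, 0.463, -0.039, 0.016]
force: [0.1, -0.1, -1.6]
finger_gap: 0.457
```

```bash
python3 pl.py .078
```

```text
lens [0.6008 0.0419 0.0811] axis [0.028 0.004 1.   ] toolz [-0.054 -0.065 -0.996] d [-0.001   0.0009 -0.0031] tool d [ 0.0004 -0.0013  0.0031] t 19.9 F [ 0.1 -0.1 -1.6] gap 0.457
```

>>> apply_moves --increments '[[[0,-0.001,0.002,0],[0,0,0,0]]]'

```text
t: 20.1
tcp_pos: [0.6045, 0.0466, 0.1715]
tool_rot: [0.885, 0.463, -0.039, 0.016]
force: [-0.9, -0.3, -2.2]
finger_gap: 0.458
```

```bash
python3 pl.py .078
```

```text
lens [0.5999 0.0424 0.079 ] axis [0.027 0.004 1.   ] toolz [-0.054 -0.065 -0.996] d [-0.0001  0.0004 -0.001 ] tool d [ 0.0004 -0.0003  0.001 ] t 20.1 F [-0.9 -0.3 -2.2] gap 0.458
```

>>> apply_moves --increments '[[[0,0,0.001,0],[0,0,0,0]]]'

```text
t: 20.3
tcp_pos: [0.6044, 0.0466, 0.1705]
tool_rot: [0.885, 0.463, -0.039, 0.016]
force: [-0.4, -0.3, -2.2]
finger_gap: 0.455
```

```bash
python3 pl.py .078
```

```text
lens [0.5998 0.0424 0.078 ] axis [0.027 0.004 1.   ] toolz [-0.054 -0.065 -0.996] d [-0.      0.0004 -0.    ] tool d [ 0.0003 -0.0003  0.    ] t 20.3 F [-0.4 -0.3 -2.2] gap 0.455
```

>>> apply_moves --increments '[[[0,0,0.0015,0],[0,0,0,0]]]'

```text
t: 20.5
tcp_pos: [0.6046, 0.0465, 0.1693]
tool_rot: [0.885, 0.463, -0.038, 0.017]
force: [-0.4, 0.0, -2.0]
finger_gap: 0.456
```

>>> apply_moves --increments '[[[0,0,0.0015,0],[0,0,0,0]]]'

```text
t: 20.7
tcp_pos: [0.6046, 0.0465, 0.1693]
tool_rot: [0.885, 0.463, -0.038, 0.017]
force: [0.3, 0.2, -2.0]
finger_gap: 0.455
```

```bash
python3 pl.py .078
```

```text
lens [0.6002 0.0423 0.0768] axis [0.026 0.004 1.   ] toolz [-0.052 -0.065 -0.997] d [-0.0004  0.0005  0.0012] tool d [ 0.0001 -0.0006 -0.0012] t 20.7 F [ 0.3  0.2 -2. ] gap 0.455
```

```bash
python3 - <<'E'
from go import *
for n in('side','wrist'): snap(n,n+'26')
b=cv2.imread('pics/side26.png');a=cv2.imread('pics/wrist26.png')
cv2.imwrite('pics/c26.png',np.hstack([cv2.resize(b[180:240,290:350],(400,400),interpolation=cv2.INTER_CUBIC),cv2.resize(a[120:260,250:430],(400,400),interpolation=cv2.INTER_CUBIC)]))
for i in range(1): print(manip.sense()['force'])
E
```

```text
[-1.00674098  0.37662575  1.86737519]
```

View pics/c26.png

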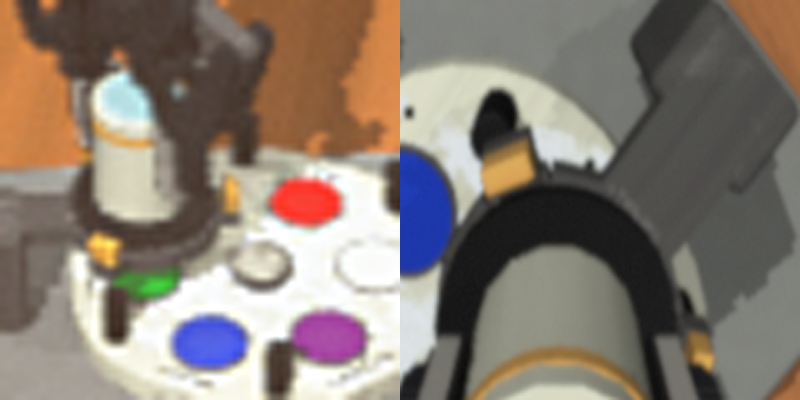

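>>> apply_moves --increments '[[[0,0,0.002,0]]]'

```text
t: 20.9
tcp_pos: [0.6047, 0.0464, 0.1686]
tool_rot: [0.885, 0.463, -0.038, 0.017]
force: [-4.3, 1.3, 17.6]
finger_gap: 0.454
```

>>> apply_moves --increments '[[[0,0,-0.001,0],[0,0,0,0]]]'

```text
t: 21.1
tcp_pos: [0.605, 0.0465, 0.1699]
tool_rot: [0.885, 0.463, -0.038, 0.017]
force: [0.9, -0.0, -2.2]
finger_gap: 0.456
```

```bash
python3 pl.py .078
```

```text
lens [0.6007 0.0422 0.0774] axis [0.024 0.004 1.   ] toolz [-0.051 -0.065 -0.997] d [-0.0009  0.0006  0.0006] tool d [-0.0001 -0.0011 -0.0006] t 21.1 F [ 0.9 -0.  -2.2] gap 0.456
```

>>> apply_moves --increments '[[[0,0,0.0015,0]]]'

```text
t: 21.2
tcp_pos: [0.6051, 0.0464, 0.1687]
tool_rot: [0.885, 0.463, -0.038, 0.017]
force: [-3.5, 0.5, 10.9]
finger_gap: 0.459
```

>>> apply_moves --increments '[[[0,0,0.0005,0],[0,0,0,0]]]'

```text
t: 21.4
tcp_pos: [0.6051, 0.0464, 0.1691]
tool_rot: [0.885, 0.463, -0.038, 0.017]
force: [-0.4, 0.4, 0.1]
finger_gap: 0.452
```

Contact is light (Fz≈0), so I'll release.

>>> apply_moves --increments '[[[0,0,0,0],[0,0,0,0],[0,0,0,0]]]' --fingers 0.65 --newtons 20

```text
t: 21.7
tcp_pos: [0.6053, 0.0462, 0.1683]
tool_rot: [0.885, 0.463, -0.037, 0.017]
force: [-0.5, -0.6, -0.2]
finger_gap: 0.652
```

```bash
python3 pl.py .078;python3 - <<'E'
from go import *
for n in('side','wrist'): snap(n,n+'27')
b=cv2.imread('pics/side27.png');a=cv2.imread('pics/wrist27.png')
cv2.imwrite('pics/c27.png',np.hstack([cv2.resize(b[180:240,290:350],(400,400),interpolation=cv2.INTER_CUBIC),a[:,120:520]]))
E
```

```text
lens [0.601  0.0419 0.0758] axis [0.024 0.004 1.   ] toolz [-0.05  -0.066 -0.997] d [-0.0012  0.0009  0.0022] tool d [-0.0002 -0.0015 -0.0022] t 21.7 F [-0.5 -0.6 -0.2] gap 0.652
```

View pics/c27.png

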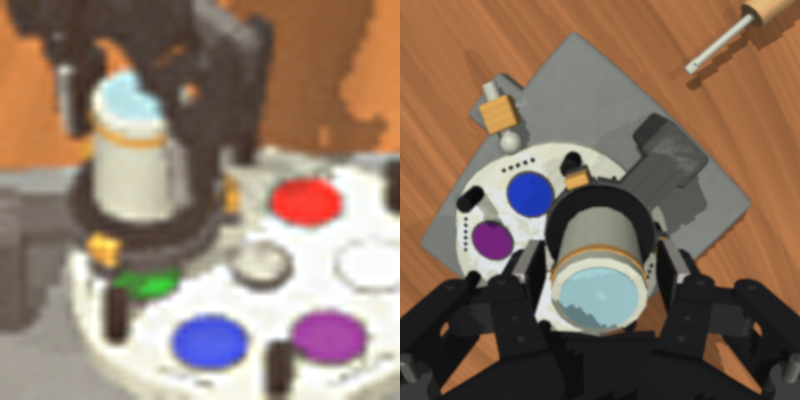

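>>> apply_moves --increments '[[[0,0,-0.01,0],[-0.001,0,-0.02,0],[-0.002,0,-0.03,0],[-0.002,0,-0.04,0],[-0.002,0,-0.04,0]]]'

```text
t: 22.3
tcp_pos: [0.6056, 0.0498, 0.3078]
tool_rot: [0.885, 0.463, -0.044, 0.013]
force: [0.0, 0.6, 0.5]
finger_gap: 0.646
```

```bash
python3 go.py .6 -.2 .3 6;python3 - <<'E'
from go import *
for n in('side','wrist'): snap(n,n+'28')
b=cv2.imread('pics/side28.png');a=cv2.imread('pics/wrist28.png')
cv2.imwrite('pics/c28.png',np.hstack([cv2.resize(b[180:240,290:350],(400,400),interpolation=cv2.INTER_CUBIC),a[:,120:520]]))
E
python3 wheel.py side28 side
```

```text
tip [0.6011 0.0455 0.2401] th 55.3 toolz [-0.066 -0.064 -0.996] t 22.3 F [0.  0.6 0.5] gap 0.646
[[-0.0345, 0.023, -0.0073, 0.0], [-0.0345, 0.023, -0.0073, 0.0], [-0.0345, 0.023, -0.0073, 0.0], [-0.0345, 0.023, -0.0073, 0.0], [-0.0345, 0.023, -0.0073, 0.0]]
[[-0.0345, 0.023, -0.0073, 0.0]]
green 11 r 0.0448 wheel deg 5.7
blue 54 r 0.0488 wheel deg -0.8
violet 8 r 0.0542 wheel deg 10.0
red 54 r 0.0513 wheel deg 0.5
```

View pics/c28.png

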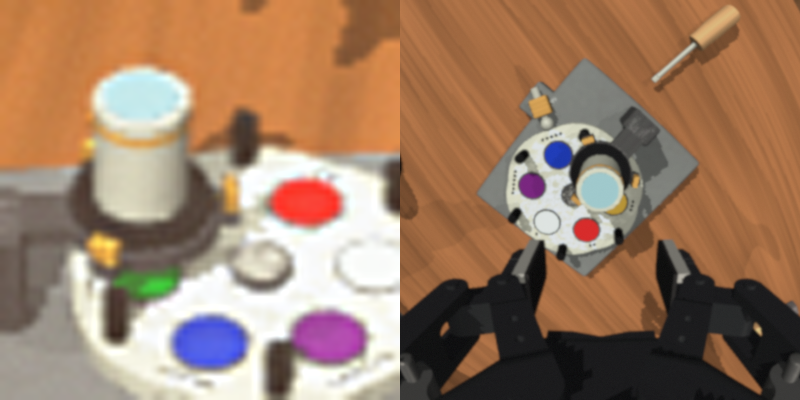

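>>> apply_moves --increments '[[[-0.03,0.02,-0.008,0],[-0.034,0.023,-0.008,0],[-0.034,0.023,-0.008,0],[-0.034,0.023,-0.008,0],[-0.02,0.015,-0.005,0]]]'

```text
t: 22.9
tcp_pos: [0.6093, -0.1322, 0.365]
tool_rot: [0.883, 0.467, -0.037, 0.017]
force: [1.5, -0.2, 0.3]
finger_gap: 0.648
```

```bash
python3 - <<'E'
from go import *
for n in('top','wrist'): p,d,s=snap(n,n+'29')
a=cv2.imread('pics/top29.png');b=cv2.imread('pics/side28.png')
cv2.imwrite('pics/c29.png',np.hstack([cv2.resize(a[145:235,265:355],(400,400),interpolation=cv2.INTER_CUBIC),cv2.resize(b[185:225,300:340],(400,400),interpolation=cv2.INTER_CUBIC)]))
def g(fn,name,z,roi):
    hsv=cv2.cvtColor(cv2.imread(f'pics/{fn}.png'),cv2.COLOR_BGR2HSV); m=((hsv[...,0]>85)&(hsv[...,0]<110)&(hsv[...,1]>30)&(hsv[...,1]<140)&(hsv[...,2]>130)).astype(np.uint8)
    k,l,st,ce=cv2.connectedComponentsWithStats(m)
    for i in range(1,k):
        if st[i,4]>30 and roi[0]<ce[i][0]<roi[1] and roi[2]<ce[i][1]<roi[3]: print(name,st[i],ce[i].round(1),plane(name,*ce[i],z).round(4))
g('top29','top',.133,(260,360,140,250));g('side28','side',.133,(280,370,150,260))
C=cloud('side',np.load('pics/side28.npy'));print('side depth top z',C[192:198,308:315,2].round(3).mean())
E
python3 wheel.py top29 top
```

```text
top [295 171  13  13 133] [300.9 176.9] [0.6015 0.0435 0.133 ]
side [306 191  11   7  61] [310.6 194. ] [0.602  0.0409 0.133 ]
side depth top z 0.1336904761904762
blue 118 r 0.0511 wheel deg -0.2
violet 68 r 0.0533 wheel deg -6.2
```

View pics/c29.png

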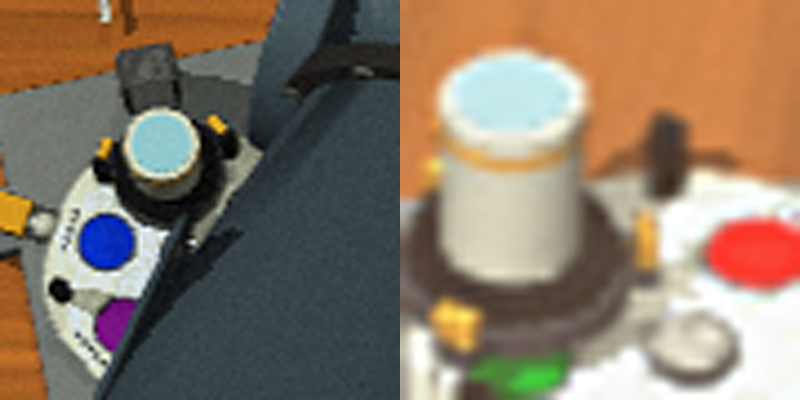

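```bash
python3 - <<'E'
from station import manip
print(manip.sense()['qd'].round(3)); print(manip.sign_off())
E
```

```text
[0.057 0.004 0.05  0.049 0.009 0.028]
the job is handed in; nothing more can be done
None
```

I turned the filter wheel two clicks clockwise so green is over the light port. I then set the small silver lens on the three pads, let go, moved the arm clear and handed the job in at about t = 23 s. The hand-in gives no verdict.

**Wheel:**
- The last camera checks put it within about 1° of the green click. The filters that were partly hidden gave worse readings, up to 10° off.
- It did not snap as described. It stood still at about +20° after the second push. The next push took it to about −5°, and it did not spring back.
- I brought it to about 0° by closing the fingers loosely around a peg. It stayed there through the rest of the job.

**Lens:**
- I set it down with light contact; the highest force I saw was about 18 N, on first touch.
- Afterwards its top measured 133.7 mm above the bench (134 mm expected). It was about 2 mm from the mount's centre, upright and inside all three stops.
- I judged contact on the three pads from this height and the pictures, as there was no direct reading.

**Arm and bench:**
- The gripper picked up a lean of about 0.08 rad during the wheel pushes, and the moves cannot correct that. The lens leaned about 0.03 rad while held and looked flat once released.
- The robot was touching nothing at hand-in. I did not measure the jar, bench block, ring clamp or screwdriver at the end, but the arm was never worked near them.

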